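# Swap the remote behind the ornaments for the starfish

## Robot

A 6-joint arm with a two-finger parallel gripper is mounted at the origin on the work surface. World frame = base frame: x ahead of the robot, y to its left, z up, the work surface at z = 0. Lengths are in m, angles in rad, forces in N, time in s.
With the tool pointing down it reaches from about 0.325 to 0.9 m from the base axis. Payload 3.5 kg.
Tool frame: the origin (TCP) lies midway between the tips of the shut fingers; the grasp point (between the pads) lies 19 mm behind it; z points along the fingers, y is the line along which they close (so a half turn about z gives the same grasp; the last joint's range is limited). The gripper opens to 85 mm and grips with 20 to 120 N. Pads are 22 mm wide; open, the fingers measure 114 mm over their backs; the gripper's body (76 mm by 85 mm) begins 54 mm behind the grasp point. The pads swing forward as they close: fully open they stand 13 mm farther back than shut.
Start: joints at [1.064, 0.276, -0.026, 1.268, 0, 1.467], TCP at [0.246, 0.575, 0.231] pointing down, gripper open.
Joint ranges: [-3.12, 3.12], [-0.85, 1.88], [-1.08, 1.24], [-1.95, 2.15], [-1.57, 1.53], [-3.14, 3.14]. Speed limits (rad/s): [2.57, 2.57, 3.14, 3.14, 3.14, 3.14].

## Interface

Orientations are given as a 3x3 rotation matrix whose columns are the frame's x, y, z axes.
In Python, from cell import * gives the robot as it stands. The module is installed in compiled form; this text tells all that it offers.
- The arm moves only by the tool play_rows, never from a script. Its argument "commands" is a list of rows, each a list of 5 numbers: the finger opening in m, from 0 to 0.0854, then the shift along the tool's x, y, z in m, then the turn about the tool's z in degrees. In form: [[grip, x, y, z, roll], ...]. A call has 1 to 10 rows; each row shifts and turns the commanded pose from where the row before left it, along the tool's axes as they then stand; what a row does not reach is not made up. A row lasts 1/10 s, in which the tool goes at most 50 mm and 8.59 degrees, less where a joint would pass 70% of its speed; a pose out of reach is approached as far as the arm can. A call is refused whole if a number of a shift passes 0.05 or a number of a turn 8.59, either way. A call with a gripper value outside its range is refused whole. The fingers move at their own pace and stop on an object; the grip force is fixed at half the most. Time passes only in rows, so rows that do not move let the fingers close. It gives the time, the measured TCP pose, the force, the opening and the grip force at its end, in the units of the state.
- state(): the state, without advancing time (a new reading comes with each control period).
- camera(name): name is "scene" or "top"; returns a dict with "pixels" (420x560x3 uint8, blue, green, red), "intrinsics" (3x3 intrinsics, pixels), "dist_coeffs" ([k1, k2, p1, p2, k3] as OpenCV has them; the pictures are not rectified), "view" (4x4, takes a point from world to camera coordinates). Camera axes: x right, y down, z forward; pixel columns grow to the right and rows downward; lengths in m; the calibration is good to about 2 mm. A picture is of the moment at which its call begins. There is no depth.
- sign_off(): hands the job in; it is judged then, once.
The state is a dict: "t": time; "joint_positions": joint angles; "qvel": joint speeds; "tau": joint torques, N m; "eef_pos": TCP position; "ee_rot": TCP orientation; "force": force on the tool from outside, world axes, zero at the start; "wrist_torque": the same for the moment, N m; "opening": finger opening in m; "grip_force": force on a finger pad.
Only numpy, scipy, OpenCV 4.12 (cv2) and the standard library are available. Lean on these libraries where they do the work, as an engineer would, in place of code of your own. Each camera call takes 0.05 s, during which the arm holds its last target. There are 200 camera calls.

## Task

The remote control was left on the square cork tile behind the candlestick and the vase, where the metal starfish belongs. Stand both ornaments in the wooden tray, then lay the remote flat, face up, in the grey dish and set the starfish in the middle of the cork tile, and only then put each ornament back in the middle of the coaster it stood on (candlestick on the round one, vase on the square one). Never tip an ornament over.

Things in the scene. Friction and masses are not known exactly. Their poses are not given: they have to be found in the camera images.
- candlestick: Ribbed round metal candlestick, upright, 150 mm tall, 0.4 kg: foot 60 mm across and 10 mm high, then a straight stem 48 mm across (49 over the ribs) from 12 to 146 mm. Origin: centre of its underside, z up. Starts on the round coaster.
- vase: White ceramic bud vase, upright, closed top, 140 mm tall, 0.35 kg: foot 60 mm across, belly 68 mm across at 28 mm height, straight neck 32 mm across from 80 to 132 mm, lip 38 mm. Origin: centre of its underside, z up. Starts on the square coaster, 100 mm from the candlestick.
- remote: Black remote control, 140 x 42 x 20 mm (x, y, z), 0.13 kg, buttons on top. Origin: centre of its underside, x along its length, z up out of the button face. Starts lying flat on the cork tile, on the far side of the two ornaments as seen from the robot; they stand too close, and too tall, for a hand to come down on it safely from above.
- starfish: Cast metal starfish, 0.25 kg, five arms 16 mm thick reaching 50 mm from the centre, highest (20 mm) near the middle, with a round boss 32 mm across in the centre, straight-sided from 22 to 40 mm height, top at 47 mm. Origin: centre of its underside, z up. Starts flat on the table beside the grey dish, on its robot side.
- coaster_round: Round cork coaster, 84 mm across, 4 mm thick, fixed on a white marble board (250 x 220 x 15 mm). Place of the candlestick. Origin: centre of its underside, 15 mm above the table; its top is 4 mm higher.
- coaster_square: Square cork coaster, 84 x 84 mm, 4 mm thick, fixed on the same marble board. Place of the vase. Origin: centre of its underside, 15 mm above the table; its top is 4 mm higher. The two coasters lie 100 mm apart, centre to centre, along the board's y; either may be the left one.
- tile: Square cork tile, 120 x 120 mm, 4 mm thick, fixed on the far half of the marble board. Place of the starfish. Origin: centre of its underside, 15 mm above the table; its top is 4 mm higher. Its axes are the board's: its x points from the coasters to the tile (away from the robot).
- tray: Shallow dark wooden serving tray, the side area, 260 x 160 x 14 mm outside (x, y, z), fixed: walls 5 mm thick, 14 mm high, floor 5 mm thick (its top is 5 mm above the origin). Origin: centre of its underside. It lies to one side of the marble board, left or right. (A blue mug and a lidded glass jar, each up to 85 mm tall, and two books stand farther back; they are no part of the job.)
- caddy: Shallow grey dish for the remote, 115 x 180 x 12 mm outside (x, y, z), fixed: walls 4 mm thick, 12 mm high, floor 4 mm thick (its top is 4 mm above the origin). Origin: centre of its underside. The remote fits lengthwise along the dish's y. It lies on the other side of the board from the tray.

How it is judged:
By the outcome, as a careful person would: the job done as asked, in the order asked, and still so for the second after the job is handed in, with the robot touching nothing.
It also fails if it takes over 128 s, if anything falls off the work surface, if the arm or the gripper's body presses on something with over 40 N, if the wrist force passes 120 N, or if a joint passes its speed limit or range.

## Working session

There is one attempt and no reset: what is moved stays moved. The work goes in short steps, Python scripts to look and compute and a tool call to move; the robot and the scene stay as the last step left them, time stands still between calls to the robot, and variables do not carry over. Pictures are saved under pics/ and viewed, at most 14 in all, crops included, and the job is handed in when it is done.

Besides the shell and the picture viewer there is one more tool, called after ">>>" in YAML: its name, and indented under it one key for each argument. play_rows: Moves the arm, as the interface text tells. Its arguments: {"type":"object","properties":{"commands":{"type":"array"}},"required":["commands"]}

```bash
mkdir -p pics
python3 - <<'E'
from cell import *
import cv2,numpy as np
s=state(); print(s['t'],s['eef_pos'],np.round(s['ee_rot'],3),s['opening'])
for n in('scene','top'):
    c=camera(n); cv2.imwrite(f'pics/{n}0.png',c['pixels']); print(n,c['intrinsics'],c['dist_coeffs'],np.round(c['view'],4))
E
```

```text
0.0 [0.24520252 0.5740547  0.23014239] [[-0.92   0.393 -0.001]
 [ 0.393  0.92  -0.002]
 [ 0.    -0.002 -1.   ]] 0.08529609411818109
scene [[417.52515998   0.         280.06156722]
 [  0.         417.52515998 205.73709573]
 [  0.           0.           1.        ]] [-0.0866877  0.         0.         0.         0.       ] [[ 0.0751  0.9971 -0.0088 -0.0423]
 [ 0.7551 -0.0627 -0.6526 -0.3647]
 [-0.6513  0.0424 -0.7577  1.2707]
 [ 0.      0.      0.      1.    ]]
top [[542.87320481   0.         279.82329301]
 [  0.         542.87320481 214.3447111 ]
 [  0.           0.           1.        ]] [0.06542457 0.         0.         0.         0.        ] [[-0.0125 -0.9998 -0.0127  0.023 ]
 [-0.9872  0.0144 -0.1588  0.5151]
 [ 0.159   0.0105 -0.9872  1.216 ]
 [ 0.      0.      0.      1.    ]]
```

View pics/scene0.png

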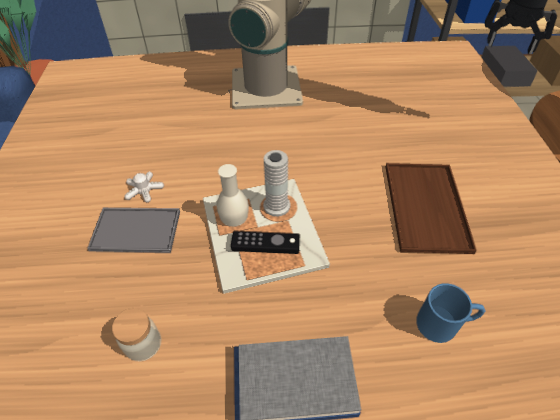

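View pics/top0.png

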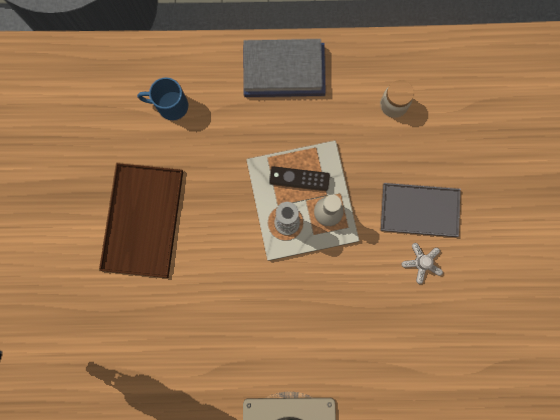

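The scene view looks back at the robot. In the top view, up is +x and left is +y. The tray is at about (142,220), the board at (302,200), the candlestick top at (288,210), the vase lip at (332,203), the remote at (300,179), the dish at (420,210) and the starfish boss at (426,262). Next I'll measure them with masks and rays.

```bash
cat > h.py <<'E'
import numpy as np,cv2
from cell import *
def rays(c,p):
    u=cv2.undistortPoints(np.float64(p).reshape(-1,1,2),c['intrinsics'],np.array(c['dist_coeffs'])).reshape(-1,2)
    R,t=c['view'][:3,:3],c['view'][:3,3]
    return -R.T@t, np.c_[u,np.ones(len(u))]@R
def plane(c,p,z):
    o,d=rays(c,p); return o+d*((z-o[2])/d[:,2])[:,None]
def tri(ca,pa,cb,pb):
    (oa,da),(ob,db)=rays(ca,[pa]),rays(cb,[pb]); da,db=da[0],db[0]
    s=np.linalg.lstsq(np.c_[da,-db],ob-oa,rcond=None)[0]; A,B=oa+s[0]*da,ob+s[1]*db
    return (A+B)/2,np.linalg.norm(A-B)*1e3
def blobs(m,amin=60):
    n,l,st,ce=cv2.connectedComponentsWithStats(m.astype('uint8'))
    return sorted([(st[i,4],ce[i].round(1),st[i,:4],l==i) for i in range(1,n) if st[i,4]>=amin],key=lambda b:-b[0])
def rect(c,m,z):
    "min-area rectangle of a mask, cast on plane z: centre, sides(mm), angle of each side"
    k=max(cv2.findContours(m.astype('uint8'),0,1)[0],key=cv2.contourArea)
    P=plane(c,k.reshape(-1,2),z)[:,:2]
    (x,y),s,a=cv2.minAreaRect((P*1e3).astype('float32')); return np.round([x,y,*s,a],1)
def delta(x,y,z,yaw=None):
    "shift in tool axes to reach world xyz; roll in deg to bring tool x to yaw"
    s=state(); R=s['ee_rot']; d=R.T@(np.array([x,y,z])-s['eef_pos'])
    now=np.degrees(np.arctan2(R[1,0],R[0,0])); r=None if yaw is None else (now-yaw+180)%360-180
    print('tool shift mm',np.round(d*1e3,1),'yaw now',round(now,2),'roll',r)
E
python3 - <<'E'
from h import *
for n in('scene','top'):
    c=camera(n); h=cv2.cvtColor(c['pixels'],cv2.COLOR_BGR2HSV).astype(int); H,S,V=h[...,0],h[...,1],h[...,2]
    ms={'white':(S<70)&(V>150),'dark':(V<70),'grey':(S<80)&(V<110),'cork':(H<14)&(S>120)&(V>120)}
    for k,m in ms.items():
        print(n,k,[(int(b[0]),b[1].tolist(),b[2].tolist()) for b in blobs(m,80)[:9]])
pts={'scene':[(277,210),(260,255),(250,222),(228,172),(232,205),(276,157),(140,180),(135,230),(400,200),(440,170),(215,265),(350,230)],'top':[(287,212),(332,203),(300,160),(340,225),(426,262),(140,220),(420,210),(300,280),(265,190)]}
for n in pts:
    c=camera(n)['pixels']; hh=cv2.cvtColor(c,cv2.COLOR_BGR2HSV)
    print(n,[(p,hh[p[1],p[0]].tolist()) for p in pts[n]])
    I=c; 
    cr=c[140:290,80:340] if n=='scene' else c[130:290,230:480]
    cv2.imwrite(f'pics/{n}c.png',cv2.resize(cr,None,fx=3,fy=3,interpolation=cv2.INTER_CUBIC))
E
```

```text
scene white [(4111, [272.8, 237.3], [208, 150, 122, 143]), (1067, [233.1, 196.7], [218, 164, 30, 62]), (812, [266.6, 98.2], [233, 88, 69, 19]), (703, [271.5, 15.8], [246, 0, 38, 47]), (530, [142.7, 185.5], [125, 172, 39, 30]), (527, [144.3, 345.3], [119, 321, 40, 40]), (181, [261.3, 218.8], [253, 209, 25, 18]), (178, [312.6, 415.5], [263, 411, 96, 9]), (125, [257.6, 189.6], [244, 185, 22, 11])]
scene dark [(2737, [225.5, 30.6], [185, 9, 87, 46]), (1833, [521.5, 18.2], [485, 0, 72, 54]), (1555, [508.7, 65.2], [482, 43, 55, 43]), (1354, [307.8, 27.3], [285, 8, 44, 48]), (1094, [264.5, 242.8], [231, 231, 68, 23]), (567, [453.0, 15.1], [438, 0, 33, 41]), (399, [457.7, 205.0], [421, 166, 54, 83]), (294, [414.1, 20.2], [406, 0, 16, 42]), (275, [236.1, 386.3], [234, 352, 5, 68])]
scene grey [(5935, [264.7, 35.7], [107, 0, 300, 96]), (3491, [515.9, 40.4], [478, 0, 82, 87]), (1185, [263.6, 242.4], [230, 232, 70, 22]), (609, [137.4, 232.5], [88, 209, 92, 44]), (395, [447.3, 20.6], [427, 0, 39, 41]), (277, [414.5, 20.0], [406, 0, 21, 42]), (104, [10.3, 52.7], [0, 40, 21, 26]), (101, [267.1, 199
[... 1154 characters left out ...]
6.7, 228.1], [269, 209, 25, 31]), (130, [312.6, 210.3], [307, 198, 14, 28])]
scene [((277, 210), [18, 24, 130]), ((260, 255), [13, 138, 202]), ((250, 222), [13, 136, 218]), ((228, 172), [23, 35, 234]), ((232, 205), [22, 41, 224]), ((276, 157), [30, 7, 77]), ((140, 180), [24, 10, 244]), ((135, 230), [0, 13, 117]), ((400, 200), [10, 155, 105]), ((440, 170), [11, 150, 95]), ((215, 265), [14, 126, 127]), ((350, 230), [14, 126, 194])]
top [((287, 212), [15, 21, 74]), ((332, 203), [21, 40, 199]), ((300, 160), [13, 139, 171]), ((340, 225), [13, 130, 102]), ((426, 262), [14, 25, 197]), ((140, 220), [10, 161, 81]), ((420, 210), [5, 15, 100]), ((300, 280), [14, 132, 170]), ((265, 190), [23, 35, 192])]
```

View pics/topc.png

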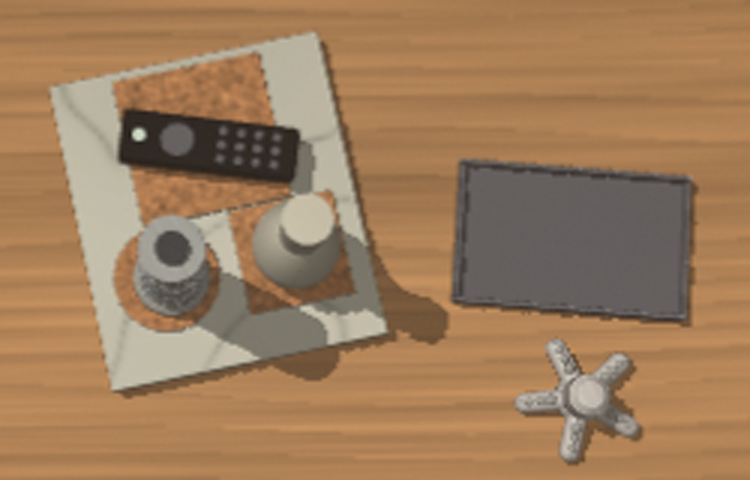

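View pics/scenec.png

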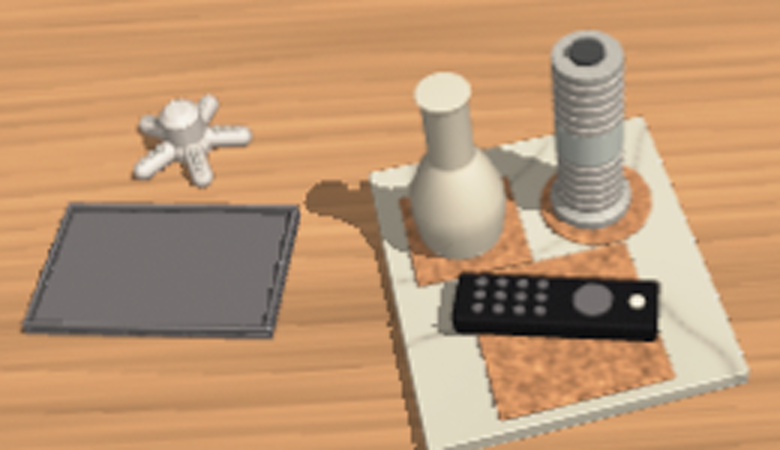

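The crops show the whole board. In the top crop the board corners are at (50,88), (318,32), (388,332) and (115,390). The candlestick rim is at (172,247), the vase lip at (308,220) and the starfish boss at (588,393). The same features can be seen in the scene crop, so I'll triangulate them.

Run:
```python
from h import *
T=camera('top');S=camera('scene')
t=lambda u,v:(230+u/3-.33,130+v/3-.33); s=lambda u,v:(80+u/3-.33,140+v/3-.33)
P={'cs_top':((172,247),(587,54)),'vase_top':((308,220),(442,92)),'boss_top':((589,393),(181,110)),
'tileF1':((114,84),(676,377)),'tileF2':((261,53),(502,417)),'csq_far_r':((332,191),(418,284)),'csq_near_r':((355,290),(402,199)),
'brd_nl':((115,390),(641,118)),'brd_nr':((388,332),(370,173)),'brd_fr':((318,32),(428,447)),'brd_fl':((50,88),(748,375)),
'd_fl':((462,160),(272,333)),'d_fr':((692,178),(24,329)),'d_nr':((688,320),(70,205)),'d_nl':((453,302),(299,207)),
'rem_led':((139,134),(637,301))}
for k,(a,b) in P.items():
    p,g=tri(T,t(*a),S,s(*b)); print(k,np.round(p*1e3,1),'gap',round(g,1))
# masks, top view
def hsv(c): return [x.astype(int) for x in cv2.split(cv2.cvtColor(c['pixels'],cv2.COLOR_BGR2HSV))]
H,Sa,V=hsv(T)
at=lambda m,p:next(b[3] for b in blobs(m,50) if b[3][p[1],p[0]])
g=at((Sa<80)&(V<110),(420,210)); print('dish(top) z12',rect(T,g,.012))
r=at((V<70),(300,188)); print('remote z39',rect(T,r,.039))
tr=cv2.inRange(cv2.cvtColor(T['pixels'],cv2.COLOR_BGR2HSV),(0,60,0),(179,255,115))>0
tr[:,:85]=0;tr[:,200:]=0;tr[:155]=0;tr[290:]=0
print('tray z14',rect(T,max(blobs(tr),key=lambda b:b[0])[3],.014))
H,Sa,V=hsv(S)
r=at((V<70),(262,250)); print('remote scene z39',rect(S,r,.039))
tr=cv2.inRange(cv2.cvtColor(S['pixels'],cv2.COLOR_BGR2HSV),(0,60,0),(179,255,115))>0
tr[:,:370]=0;tr[:,485:]=0;tr[:150]=0;tr[260:]=0
print('tray scene z14',rect(S,blobs(tr)[0][3],.014))
```

```text
cs_top [500.1  -1.7 165. ] gap 2.8
vase_top [519.4 -97.3 156.9] gap 2.7
boss_top [ 404.2 -313.7   43.8] gap 1.1
tileF1 [657.8  43.4  15.8] gap 0.8
tileF2 [680.7 -73.7  18.4] gap 1.0
csq_far_r [ 567.6 -128.8   17.6] gap 2.1
csq_near_r [ 488.2 -143.1   19. ] gap 0.0
brd_nl [413.   44.2  12.5] gap 2.2
brd_nr [ 455.5 -168.8   14.1] gap 1.0
brd_fr [ 698.  -120.9   16.1] gap 0.9
brd_fl [656.6  93.8  10. ] gap 3.5
d_fl [ 593.4 -233.1    5.8] gap 0.1
d_fr [ 576.  -413.2    4.6] gap 0.3
d_nr [ 462.7 -401.8    7.2] gap 0.2
d_nl [ 479.4 -222.     7. ] gap 2.2
rem_led [610.7  22.4  39.7] gap 2.8
dish(top) z12 [ 527.1 -314.5  180.5  115.2   84.1]Traceback (most recent call last):
  File "<stdin>", line 16, in <module>
  File "<stdin>", line 14, in <lambda>
StopIteration
```

Run:
```python
from h import *
T=camera('top');S=camera('scene')
def near(m,p): return min(blobs(m,300),key=lambda b:np.hypot(*(b[1]-p)))[3]
for n,c,pr,pt,b in(('top',T,(300,179),(142,220),(85,200,155,290)),('scene',S,(264,243),(428,207),(370,485,150,260))):
    h=cv2.cvtColor(c['pixels'],cv2.COLOR_BGR2HSV)
    print(n,'remote z.039',rect(c,near((h[...,1]<100)&(h[...,2]<75),pr),.039))
    m=cv2.inRange(h,(0,60,0),(179,255,118))>0
    w=np.zeros_like(m); w[b[2]:b[3],b[0]:b[1]]=1
    print(n,'tray z.014',rect(c,near(m&w,pt),.014))
```

```text
top remote z.039 [601.2 -30.6 137.6  43.   82.5]
top tray z.014 [511.3 338.2 172.6 263.3  83.3]
scene remote z.039 [610.2 -34.6 136.8  48.4  82. ]
scene tray z.014 [517.7 332.5 171.7 266.3  83.4]
```

>>> play_rows:
  commands:
    - [0.085,0,0,0,8]
    - [0.085,0,0,0,8]
    - [0.085,0,0,0,8]
    - [0.085,0,0,0,8]
    - [0.085,0,0,0,8]
    - [0.085,0,0,0,8]
    - [0.085,0,0,0,8]
    - [0.085,0,0,0,0]

```text
t: 1.3
eef_pos: [0.2456, 0.5747, 0.2313]
ee_rot: [[-0.189, 0.982, 0.0], [0.982, 0.189, 0.0], [0.0, 0.0, -1.0]]
force: [0.5, -0.5, 0.9]
opening: 0.0852
grip_force: 0.0
```

```bash
python3 -c "
from h import *
delta(.500,-.001,.23,101.2)"
```

```text
tool shift mm [-613.4  141.2    1.3] yaw now 100.88 roll -0.3210745316112025
```

>>> play_rows:
  commands:
    - [0.085,-0.025,0.006,0,0]
    - [0.085,-0.044,0.01,0,0]
    - [0.085,-0.044,0.01,0,0]
    - [0.085,-0.044,0.01,0,0]
    - [0.085,-0.044,0.01,0,0]
    - [0.085,-0.044,0.01,0,0]
    - [0.085,-0.044,0.01,0,0]
    - [0.085,-0.044,0.01,0,0]
    - [0.085,-0.044,0.01,0,0]
    - [0.085,-0.044,0.01,0,0]

```text
t: 2.3
eef_pos: [0.4197, 0.1777, 0.2317]
ee_rot: [[-0.192, 0.981, 0.001], [0.981, 0.192, 0.0], [0.0, 0.001, -1.0]]
force: [0.8, 0.8, 0.3]
opening: 0.0851
grip_force: 0.0
```

>>> play_rows:
  commands:
    - [0.085,-0.044,0.01,0,0]
    - [0.085,-0.044,0.01,0,0]
    - [0.085,-0.044,0.01,0,0]
    - [0.085,-0.044,0.01,0,0]
    - [0.085,-0.016,0.005,0,0]
    - [0.085,0,0,0,0]
    - [0.085,0,0,0,0]

```text
t: 3.0
eef_pos: [0.4991, -0.0003, 0.2312]
ee_rot: [[-0.189, 0.982, -0.001], [0.982, 0.189, 0.001], [0.001, -0.001, -1.0]]
force: [0.1, -0.4, 0.6]
opening: 0.0851
grip_force: 0.0
```

Run:
```python
from h import *
delta(.500,-.001,.108,101.2)
T=camera('top');S=camera('scene')
a=cv2.resize(T['pixels'][130:290,200:400],None,fx=2,fy=2);b=cv2.resize(S['pixels'][60:290,180:380],None,fx=2,fy=2)
cv2.imwrite('pics/a.png',np.hstack([np.vstack([a,np.zeros((140,400,3),'uint8')]),b]))
```

```text
tool shift mm [ -1.    0.8 123.2] yaw now 100.92 roll -0.2789567910660935
```

View pics/a.png

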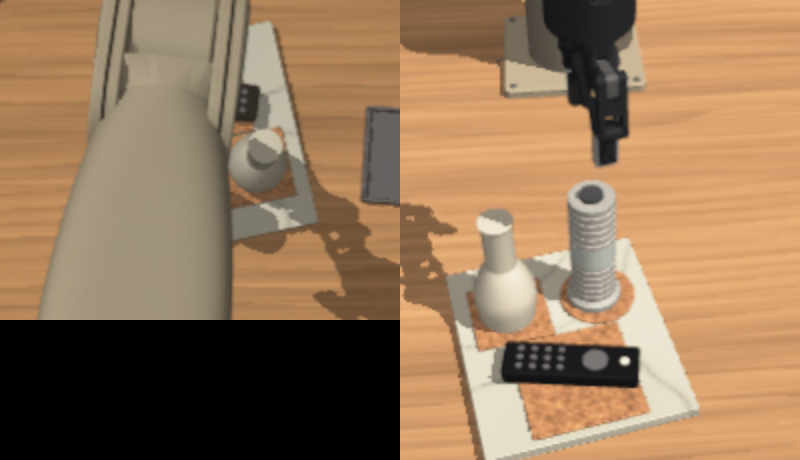

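The gripper is above the candlestick (scene finger at about (604,155), rim at (592,195) in the composite), and the view agrees with the measured pose. I'll descend and grip.

>>> play_rows:
  commands:
    - [0.085,-0.001,0.001,0.015,0]
    - [0.085,0,0,0.025,0]
    - [0.085,0,0,0.025,0]
    - [0.085,0,0,0.025,0]
    - [0.085,0,0,0.02,0]
    - [0.085,0,0,0.013,0]
    - [0.085,0,0,0,0]

```text
t: 3.8
eef_pos: [0.4986, -0.0002, 0.1066]
ee_rot: [[-0.19, 0.982, -0.004], [0.982, 0.19, 0.001], [0.001, -0.004, -1.0]]
force: [-0.3, 0.3, 0.7]
opening: 0.0853
grip_force: 0.0
```

>>> play_rows:
  commands:
    - [0.04,0,0,0,0]
    - [0.04,0,0,0,0]
    - [0.04,0,0,0,0]
    - [0.04,0,0,0,0]
    - [0.04,0,0,0,0]
    - [0.04,0,0,0,0]
    - [0.04,0,0,0,0]
    - [0.04,0,0,0,0]

```text
t: 4.6
eef_pos: [0.5015, -0.0017, 0.1098]
ee_rot: [[-0.188, 0.982, 0.002], [0.982, 0.188, -0.0], [-0.001, 0.002, -1.0]]
force: [-2.0, -0.7, 6.4]
opening: 0.0463
grip_force: 59.3
```

Run:
```python
from h import *
S=camera('scene'); cv2.imwrite('pics/b.png',cv2.resize(S['pixels'][90:290,180:380],None,fx=3,fy=3))
```

```text
(no output)
```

View pics/b.png

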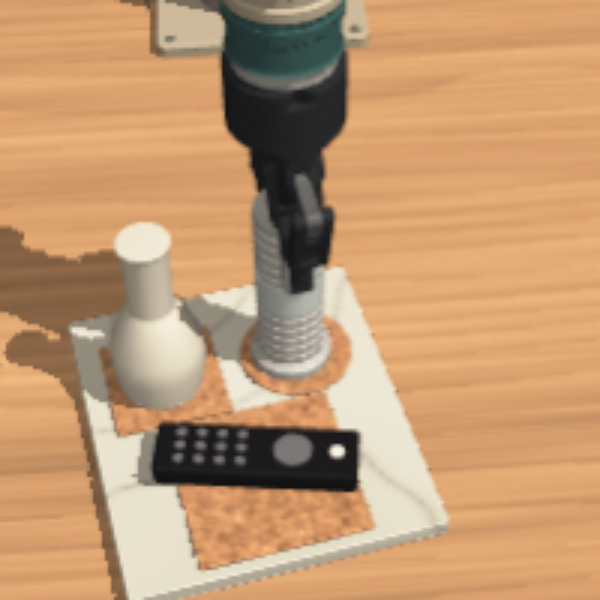

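Gripped at 46 mm. The finger sits about 4 mm to +y of the stem's centre, which is acceptable. I'll lift and carry it to the tray.

>>> play_rows:
  commands:
    - [0.04,0,0,-0.01,0]
    - [0.04,0,0,-0.02,0]
    - [0.04,0,0,-0.02,0]
    - [0.04,0,0,-0.02,0]
    - [0.04,0,0,-0.02,0]
    - [0.04,0,0,-0.01,0]
    - [0.04,0,0,0,0]

```text
t: 5.35
eef_pos: [0.5019, -0.0017, 0.2098]
ee_rot: [[-0.188, 0.982, 0.003], [0.982, 0.188, -0.0], [-0.001, 0.003, -1.0]]
force: [0.3, 0.7, -3.1]
opening: 0.046
grip_force: 60.5
```

```bash
python3 -c "
from h import *
delta(.573,.333,.21,101.2);print(state()['opening'],state()['force'])"
```

```text
tool shift mm [ 3.153e+02  1.329e+02 -1.000e-01] yaw now 100.86 roll -0.3389556516804646
0.046021997208158125 [ 0.26964757  0.68462697 -3.05066432]
```

>>> play_rows:
  commands:
    - [0.04,0.015,0.007,0,0]
    - [0.04,0.03,0.013,0,0]
    - [0.04,0.04,0.016,0,0]
    - [0.04,0.04,0.016,0,0]
    - [0.04,0.04,0.016,0,0]
    - [0.04,0.04,0.017,0,0]
    - [0.04,0.04,0.017,0,0]
    - [0.04,0.03,0.013,0,0]
    - [0.04,0.025,0.01,0,0]
    - [0.04,0.015,0.008,0,0]

```text
t: 6.35
eef_pos: [0.571, 0.3349, 0.2059]
ee_rot: [[-0.19, 0.982, -0.003], [0.982, 0.19, -0.001], [-0.0, -0.003, -1.0]]
force: [0.9, 0.3, -3.8]
opening: 0.0459
grip_force: 60.7
```

>>> play_rows:
  commands:
    - [0.04,0,0,0,0]
    - [0.04,0,0,0.03,0]
    - [0.04,0,0,0.03,0]
    - [0.04,0,0,0.02,0]
    - [0.04,0,0,0.01,0]
    - [0.04,0,0,0.01,0]
    - [0.04,0,0,0,0]

```text
t: 7.05
eef_pos: [0.5712, 0.3321, 0.1069]
ee_rot: [[-0.188, 0.982, -0.002], [0.982, 0.188, -0.001], [-0.001, -0.003, -1.0]]
force: [-0.7, -0.1, -3.9]
opening: 0.0463
grip_force: 61.0
```

Run:
```python
from h import *
delta(.573,.333,.098,101.2)
S=camera('scene'); cv2.imwrite('pics/c.png',cv2.resize(S['pixels'][80:280,340:540],None,fx=3,fy=3))
```

```text
tool shift mm [0.6 2.  8.9] yaw now 100.84 roll -0.36386981288870857
```

View pics/c.png

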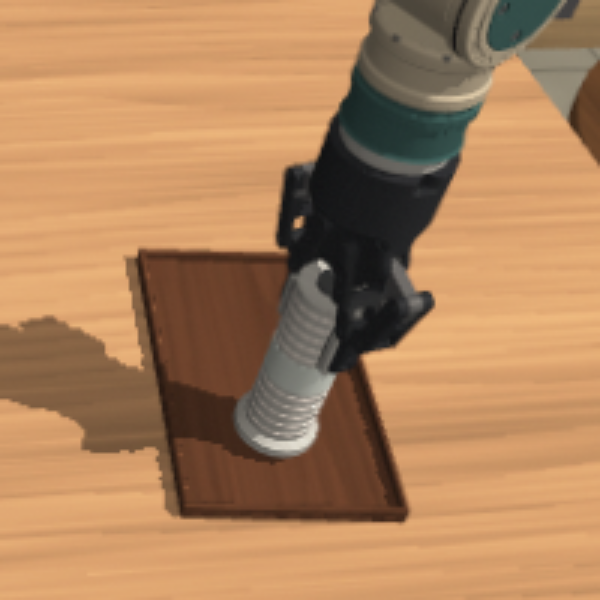

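The candlestick hangs over the far half of the tray with its foot at about (278,430) in the crop. It leans the same way as the gripper, so that is perspective. I'll lower it until it touches.

>>> play_rows:
  commands:
    - [0.04,0,0,0.005,0]
    - [0.04,0,0,0.004,0]
    - [0.04,0,0,0.002,0]
    - [0.04,0,0,0.001,0]
    - [0.04,0,0,0,0]
    - [0.04,0,0,0,0]

```text
t: 7.7
eef_pos: [0.5721, 0.333, 0.0964]
ee_rot: [[-0.189, 0.982, 0.0], [0.982, 0.189, 0.0], [0.0, 0.0, -1.0]]
force: [-0.4, 0.8, -3.4]
opening: 0.0464
grip_force: 61.0
```

>>> play_rows:
  commands:
    - [0.04,0,0,0.001,0]
    - [0.04,0,0,0.001,0]
    - [0.04,0,0,0.0005,0]
    - [0.04,0,0,0,0]
    - [0.04,0,0,0,0]

```text
t: 8.2
eef_pos: [0.5723, 0.3332, 0.0959]
ee_rot: [[-0.189, 0.982, 0.001], [0.982, 0.189, 0.001], [0.0, 0.001, -1.0]]
force: [-3.3, -1.6, 5.6]
opening: 0.0464
grip_force: 61.8
```

>>> play_rows:
  commands:
    - [0.055,0,0,0,0]
    - [0.055,0,0,0,0]
    - [0.085,0,0,0,0]
    - [0.085,0,0,0,0]
    - [0.085,0,0,0,0]
    - [0.085,0,0,-0.02,0]
    - [0.085,0,0,-0.03,0]
    - [0.085,0,0,-0.04,0]
    - [0.085,0,0,-0.045,0]
    - [0.085,0,0,0,0]

```text
t: 9.2
eef_pos: [0.5763, 0.3349, 0.2372]
ee_rot: [[-0.189, 0.982, 0.013], [0.982, 0.189, 0.006], [0.003, 0.014, -1.0]]
force: [0.4, 0.3, 0.6]
opening: 0.085
grip_force: 0.0
```

```bash
python3 -c "
from h import *
delta(.519,-.0965,.23,101.2)"
```

```text
tool shift mm [-412.9 -137.6    3.9] yaw now 100.87 roll -0.33084275971594934
```

>>> play_rows:
  commands:
    - [0.085,-0.02,-0.007,0,0]
    - [0.085,-0.04,-0.014,0,0]
    - [0.085,-0.045,-0.015,0,0]
    - [0.085,-0.045,-0.015,0,0]
    - [0.085,-0.045,-0.015,0,0]
    - [0.085,-0.045,-0.015,0,0]
    - [0.085,-0.045,-0.015,0,0]
    - [0.085,-0.045,-0.015,0,0]
    - [0.085,-0.045,-0.015,0,0]
    - [0.085,-0.039,-0.012,0,0]

```text
t: 10.2
eef_pos: [0.5138, -0.1018, 0.2286]
ee_rot: [[-0.188, 0.982, 0.0], [0.982, 0.188, -0.0], [-0.0, 0.0, -1.0]]
force: [0.2, 0.6, -1.0]
opening: 0.0851
grip_force: 0.0
```

>>> play_rows:
  commands:
    - [0.085,0,0,0,0]
    - [0.085,0,0,0,0]
    - [0.085,0,0,0,0]

```text
t: 10.5
eef_pos: [0.5144, -0.0988, 0.2285]
ee_rot: [[-0.189, 0.982, -0.0], [0.982, 0.189, 0.001], [0.001, -0.0, -1.0]]
force: [1.0, 0.3, -0.0]
opening: 0.0849
grip_force: 0.0
```

Run:
```python
from h import *
delta(.519,-.098,.104,101.2)
T=camera('top');S=camera('scene')
# candlestick in tray: rim grey in both
for n,c,w in(('top',T,(85,220,150,300)),('scene',S,(370,500,90,270))):
    h=cv2.cvtColor(c['pixels'],cv2.COLOR_BGR2HSV); m=np.zeros(h.shape[:2],bool)
    m[w[2]:w[3],w[0]:w[1]]=(h[...,1]<70)[w[2]:w[3],w[0]:w[1]]
    print(n,[(b[0],b[1].tolist(),b[2].tolist()) for b in blobs(m)])
# foot of finger vs vase prediction
for p in((.519,-.098,.159),tuple(state()['eef_pos'])):
    q=cv2.projectPoints(np.array([p]),cv2.Rodrigues(S['view'][:3,:3])[0],S['view'][:3,3],S['intrinsics'],np.array(S['dist_coeffs']))[0].ravel(); print(q)
a=cv2.resize(T['pixels'][130:290,60:260],None,fx=2,fy=2);b=cv2.resize(S['pixels'][60:290,180:380],None,fx=2,fy=2)
cv2.imwrite('pics/d.png',np.hstack([np.vstack([a,np.zeros((140,400,3),'uint8')]),b]))
```

```text
tool shift mm [-1.000e-01  4.700e+00  1.245e+02] yaw now 100.91 roll -0.29208388345102776
top [(np.int32(939), [138.2, 189.5], [118, 172, 41, 36])]
scene [(np.int32(1631), [439.7, 202.9], [417, 170, 45, 66])]
[227.22914758 169.45832116]
[223.12875614 140.37306991]
```

View pics/d.png

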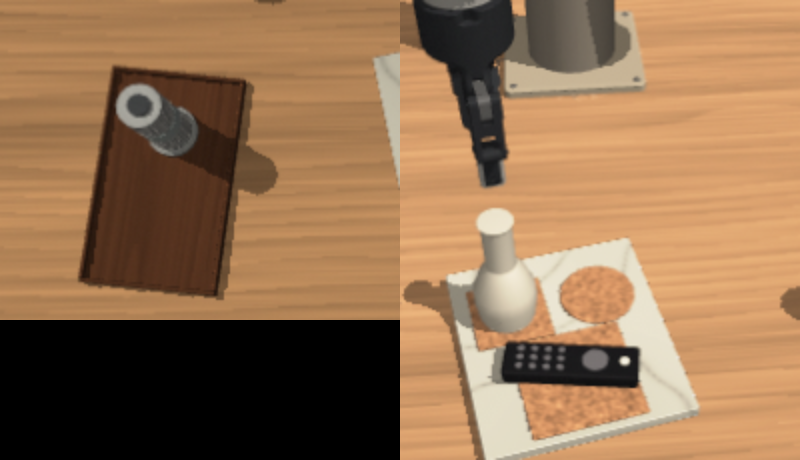

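The candlestick stands in the tray (top-crop rim at (139,105)), and the vase lip is at (495,222), within 1–2 px of the prediction. I'll descend on the vase neck.

>>> play_rows:
  commands:
    - [0.085,0,0.004,0.015,0]
    - [0.085,0,0,0.025,0]
    - [0.085,0,0,0.025,0]
    - [0.085,0,0,0.025,0]
    - [0.085,0,0,0.02,0]
    - [0.085,0,0,0.014,0]
    - [0.085,0,0,0,0]

```text
t: 11.3
eef_pos: [0.5168, -0.0974, 0.1028]
ee_rot: [[-0.19, 0.982, -0.004], [0.982, 0.19, 0.001], [0.002, -0.004, -1.0]]
force: [-0.6, -0.5, 0.4]
opening: 0.0847
grip_force: 0.0
```

>>> play_rows:
  commands:
    - [0.02,0,0,0,0]
    - [0.02,0,0,0,0]
    - [0.02,0,0,0,0]
    - [0.02,0,0,0,0]
    - [0.02,0,0,0,0]
    - [0.02,0,0,0,0]
    - [0.02,0,0,0,0]
    - [0.02,0,0,0,0]
    - [0.02,0,0,0,0]

```text
t: 12.2
eef_pos: [0.5195, -0.0993, 0.1061]
ee_rot: [[-0.188, 0.982, 0.002], [0.982, 0.188, -0.001], [-0.001, 0.002, -1.0]]
force: [-0.3, -0.4, 6.1]
opening: 0.0309
grip_force: 54.3
```

>>> play_rows:
  commands:
    - [0.02,0,0,-0.01,0]
    - [0.02,0,0,-0.02,0]
    - [0.02,0,0,-0.02,0]
    - [0.02,0,0,-0.02,0]
    - [0.02,0,0,-0.02,0]
    - [0.02,0,0,-0.01,0]
    - [0.02,0,0,0,0]

```text
t: 12.9
eef_pos: [0.519, -0.0991, 0.2059]
ee_rot: [[-0.188, 0.982, 0.002], [0.982, 0.188, -0.001], [-0.001, 0.002, -1.0]]
force: [0.1, 0.2, -4.0]
opening: 0.0313
grip_force: 54.5
```

```bash
python3 -c "
from h import *
delta(.456,.340,.21,101.2)"
```

```text
tool shift mm [443.2  20.8  -4.4] yaw now 100.86 roll -0.3401204721048998
```

>>> play_rows:
  commands:
    - [0.02,0.02,0,0,0]
    - [0.02,0.04,0.002,0,0]
    - [0.02,0.045,0.002,0,0]
    - [0.02,0.045,0.002,0,0]
    - [0.02,0.045,0.002,0,0]
    - [0.02,0.045,0.003,0,0]
    - [0.02,0.045,0.002,0,0]
    - [0.02,0.045,0.003,0,0]
    - [0.02,0.045,0.002,0,0]
    - [0.02,0.04,0.003,0,0]

```text
t: 13.9
eef_pos: [0.4589, 0.3141, 0.2029]
ee_rot: [[-0.189, 0.982, -0.003], [0.982, 0.189, -0.001], [-0.001, -0.003, -1.0]]
force: [0.6, -0.8, -3.2]
opening: 0.031
grip_force: 54.4
```

>>> play_rows:
  commands:
    - [0.02,0.028,0,0,0]
    - [0.02,0,0,0,0]
    - [0.02,0,0,0.03,0]
    - [0.02,0,0,0.03,0]
    - [0.02,0,0,0.025,0]
    - [0.02,0,0,0.01,0]
    - [0.02,0,0,0.01,0]
    - [0.02,0,0,0.004,0]
    - [0.02,0,0,0,0]
    - [0.02,0,0,0,0]

```text
t: 14.9
eef_pos: [0.4565, 0.3405, 0.0969]
ee_rot: [[-0.188, 0.982, 0.002], [0.982, 0.188, 0.001], [0.001, 0.002, -1.0]]
force: [-0.1, 1.0, -4.0]
opening: 0.031
grip_force: 56.6
```

>>> play_rows:
  commands:
    - [0.02,0,0,0.002,0]
    - [0.02,0,0,0.0015,0]
    - [0.02,0,0,0.001,0]
    - [0.02,0,0,0.001,0]
    - [0.02,0,0,0,0]
    - [0.02,0,0,0,0]

```text
t: 15.5
eef_pos: [0.456, 0.3407, 0.0921]
ee_rot: [[-0.189, 0.982, 0.001], [0.982, 0.189, 0.001], [0.001, 0.001, -1.0]]
force: [-3.3, -0.3, 5.3]
opening: 0.0312
grip_force: 57.9
```

>>> play_rows:
  commands:
    - [0.045,0,0,0,0]
    - [0.045,0,0,0,0]
    - [0.085,0,0,0,0]
    - [0.085,0,0,0,0]
    - [0.085,0,0,0,0]
    - [0.085,0,0,-0.02,0]
    - [0.085,0,0,-0.03,0]
    - [0.085,0,0,-0.04,0]
    - [0.085,0,0,-0.045,0]
    - [0.085,0,0,0,0]

```text
t: 16.5
eef_pos: [0.4597, 0.3425, 0.2328]
ee_rot: [[-0.189, 0.982, 0.012], [0.982, 0.189, 0.007], [0.004, 0.013, -1.0]]
force: [1.0, 0.9, 0.4]
opening: 0.0852
grip_force: 0.0
```

Run:
```python
from h import *
T=camera('top');S=camera('scene')
a=cv2.resize(T['pixels'][130:290,230:430],None,fx=2,fy=2);b=cv2.resize(S['pixels'][60:290,180:380],None,fx=2,fy=2)
def near(m,p,a=200): return min(blobs(m,a),key=lambda b:np.hypot(*(b[1]-p)))[3]
for n,c,pr,pc,ps in(('top',T,(300,179),(285,222),(327,213)),('scene',S,(264,243),(278,207),(236,220))):
    h=cv2.cvtColor(c['pixels'],cv2.COLOR_BGR2HSV)
    m=near((h[...,1]<100)&(h[...,2]<75),pr); print(n,'remote z.039',rect(c,m,.039),'z.019',rect(c,m,.019))
    ck=(h[...,0]<16)&(h[...,1]>105)&(h[...,2]>50)
    roi=np.zeros_like(ck); roi[np.array([145,185])[int(n=='scene')]:300,240:350]=1
    if n=='scene': roi[:]=0; roi[190:280,212:308]=1
    print(n,[(b[0],b[1].tolist(),b[2].tolist()) for b in blobs(ck&roi,150)])
a2=cv2.resize(T['pixels'][130:280,80:210],None,fx=2,fy=2)
cv2.imwrite('pics/e.png',np.hstack([np.vstack([a,np.zeros((140,400,3),'uint8')]),b]))
for n,c in(('top',T),('scene',S)): cv2.imwrite(f'/tmp/{n}.png',c['pixels'])
```

```text
top remote z.039 [601.1 -30.8 137.3  42.4  82.6] z.019 [605.7 -31.3 139.5  43.1  82.6]
top [(np.int32(7207), [284.2, 254.0], [240, 145, 110, 155]), (np.int32(1217), [326.8, 213.7], [307, 194, 41, 41]), (np.int32(945), [285.3, 222.4], [268, 206, 35, 34]), (np.int32(844), [297.2, 160.3], [268, 148, 53, 24]), (np.int32(662), [295.3, 193.5], [274, 184, 53, 21]), (np.int32(341), [345.3, 162.4], [337, 145, 13, 52])]
scene remote z.039 [610.2 -34.6 136.9  48.4  81.7] z.019 [595.7 -34.6 140.9  49.8  81.7]
scene [(np.int32(2270), [255.8, 215.0], [213, 193, 84, 42]), (np.int32(1263), [268.3, 262.7], [240, 251, 65, 29])]
```

View pics/e.png

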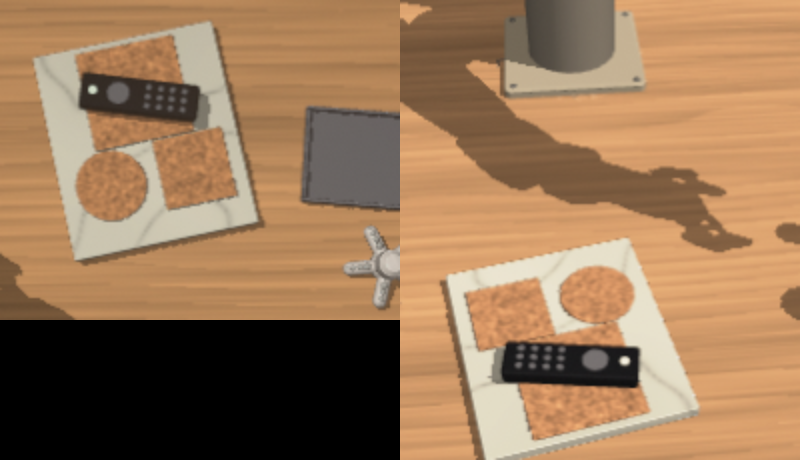

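The board is clear now. In the top crop the round coaster is at about (111,185), the square one at (194,168), and the remote runs from (80,90) to (198,105). I'll measure the coasters, then turn and go to the remote.

>>> play_rows:
  commands:
    - [0.062,0,0,0,6.1]
    - [0.062,0,0,0,6.1]
    - [0.062,0,0,0,6]
    - [0.062,0,0,0,0]
    - [0.062,0,0,0,0]

```text
t: 17.1
eef_pos: [0.4547, 0.3396, 0.2237]
ee_rot: [[0.126, 0.992, -0.002], [0.992, -0.126, -0.001], [-0.002, -0.002, -1.0]]
force: [-0.0, 0.4, -0.2]
opening: 0.0617
grip_force: 0.0
```

Run:
```python
from h import *
delta(.603,-.032,.12,82.6)
T=camera('top');S=camera('scene')
h=cv2.cvtColor(S['pixels'],cv2.COLOR_BGR2HSV)
ck=(h[...,0]<16)&(h[...,1]>105)&(h[...,2]>50)
r=np.zeros(ck.shape,np.uint8); r[190:236,212:300]=1
m=cv2.morphologyEx((ck&(r>0)).astype('uint8'),cv2.MORPH_OPEN,np.ones((9,9)))
for b in blobs(m,100): print(b[0],b[1],b[2],plane(S,[b[1]],.019))
print(plane(T,[(285.3,222.4),(326.8,213.7)],.019))
print('tri round',tri(T,(285.3,222.4),S,(278.3,206.8)),'square',tri(T,(326.8,213.7),S,(234.8,216.3)))
```

```text
tool shift mm [-349.9  194.   103.9] yaw now 82.79 roll 0.18858285332547098
1118 [234.8 217.3] [215 201  41  33] [[ 0.52477996 -0.09600965  0.019     ]]
797 [278.  207.1] [261 194  35  27] [[5.03344372e-01 9.89950352e-05 1.90000000e-02]]
156 [280.7 227.6] [273 223  16  10] [[0.5612537 0.0016992 0.019    ]]
[[ 0.49959791  0.0036319   0.019     ]
 [ 0.51889604 -0.09434744  0.019     ]]
tri round (array([0.49997457, 0.00230718, 0.0159551 ]), np.float64(2.6567246567983305)) square (array([ 0.5194169 , -0.09542701,  0.0158839 ]), np.float64(1.6751292439481922))
```

>>> play_rows:
  commands:
    - [0.062,-0.025,0.014,0,0]
    - [0.062,-0.04,0.022,0,0]
    - [0.062,-0.04,0.022,0,0]
    - [0.062,-0.04,0.022,0,0]
    - [0.062,-0.04,0.022,0,0]
    - [0.062,-0.04,0.022,0.01,0]
    - [0.062,-0.04,0.022,0.02,0]
    - [0.062,-0.04,0.022,0.03,0]
    - [0.062,-0.03,0.017,0.03,0]
    - [0.062,-0.015,0.009,0.015,0]

```text
t: 18.2
eef_pos: [0.6011, -0.0307, 0.12]
ee_rot: [[0.13, 0.992, -0.003], [0.992, -0.13, 0.0], [-0.0, -0.003, -1.0]]
force: [-0.1, 0.2, -0.1]
opening: 0.0617
grip_force: 0.0
```

>>> play_rows:
  commands:
    - [0.062,0,0,0.015,0]
    - [0.062,0,0,0.015,0]
    - [0.062,0,0,0.01,0]
    - [0.062,0,0,0,0]
    - [0.062,0,0,0,0]

```text
t: 18.7
eef_pos: [0.6019, -0.0271, 0.0833]
ee_rot: [[0.126, 0.992, 0.0], [0.992, -0.126, 0.0], [0.0, 0.0, -1.0]]
force: [0.0, 0.0, 0.5]
opening: 0.062
grip_force: 0.0
```

Run:
```python
from h import *
delta(.603,-.032,.0195,82.6)
S=camera('scene'); cv2.imwrite('pics/f.png',cv2.resize(S['pixels'][130:290,200:340],None,fx=4,fy=3.7))
```

```text
tool shift mm [-4.7  1.7 63.8] yaw now 82.76 roll 0.15922775670810552
```

View pics/f.png

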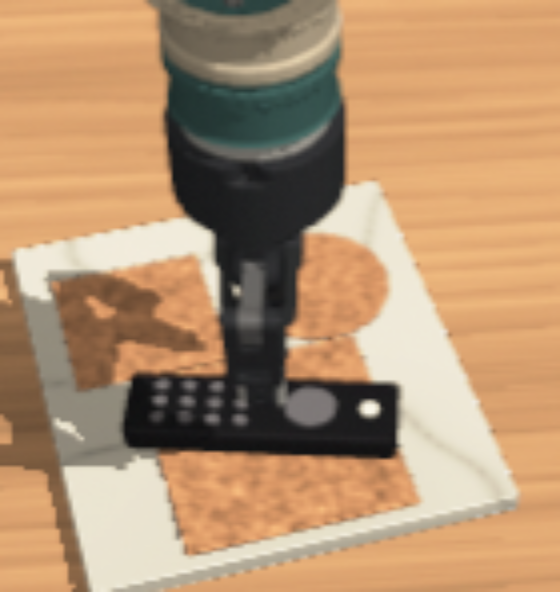

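The fingers are above the middle of the remote, with the tips at about (262,395) in the crop. I'll continue down.

>>> play_rows:
  commands:
    - [0.062,-0.004,0.002,0.015,0]
    - [0.062,0,0,0.015,0]
    - [0.062,0,0,0.015,0]
    - [0.062,0,0,0.01,0]
    - [0.062,0,0,0.004,0]
    - [0.062,0,0,0,0]
    - [0.062,0,0,0,0]

```text
t: 19.45
eef_pos: [0.6036, -0.0325, 0.024]
ee_rot: [[0.128, 0.992, 0.0], [0.992, -0.128, -0.0], [-0.0, 0.0, -1.0]]
force: [0.1, 0.1, 0.8]
opening: 0.0619
grip_force: 0.0
```

>>> play_rows:
  commands:
    - [0.062,0,0,0.004,0]
    - [0.03,0,0,0,0]
    - [0.03,0,0,0,0]
    - [0.03,0,0,0,0]
    - [0.03,0,0,0,0]
    - [0.03,0,0,0,0]
    - [0.03,0,0,0,0]

```text
t: 20.15
eef_pos: [0.6039, -0.0325, 0.0203]
ee_rot: [[0.128, 0.992, 0.001], [0.992, -0.128, -0.0], [-0.0, 0.001, -1.0]]
force: [-0.3, -0.2, 3.5]
opening: 0.0406
grip_force: 63.2
```

>>> play_rows:
  commands:
    - [0.03,0,0,-0.01,0]
    - [0.03,0,0,-0.02,0]
    - [0.03,0,0,-0.03,0]
    - [0.03,0,0,-0.03,0]
    - [0.03,0,0,-0.01,0]
    - [0.03,0,0,0,-1.6]
    - [0.03,0,0,0,0]

```text
t: 20.85
eef_pos: [0.6023, -0.0323, 0.1186]
ee_rot: [[0.099, 0.995, -0.002], [0.995, -0.099, 0.0], [0.0, -0.002, -1.0]]
force: [-0.7, 0.5, -1.8]
opening: 0.0403
grip_force: 62.8
```

```bash
python3 -c "
from h import *
delta(.528,-.3165,.12,84.3);print(state()['opening'],state()['force'])"
```

```text
tool shift mm [-290.2  -45.8   -1.3] yaw now 84.32 roll 0.01550869569052793
0.04031078746640924 [-0.68984872  0.45405596 -1.78051381]
```

>>> play_rows:
  commands:
    - [0.03,-0.02,-0.003,0,0]
    - [0.03,-0.035,-0.006,0,0]
    - [0.03,-0.04,-0.006,0,0]
    - [0.03,-0.04,-0.006,0,0]
    - [0.03,-0.04,-0.006,0,0]
    - [0.03,-0.04,-0.006,0,0]
    - [0.03,-0.035,-0.006,0,0]
    - [0.03,-0.025,-0.004,0,0]
    - [0.03,-0.015,-0.003,0,0]
    - [0.03,0,0,0,0]

```text
t: 21.85
eef_pos: [0.5272, -0.3173, 0.118]
ee_rot: [[0.102, 0.995, -0.002], [0.995, -0.102, 0.002], [0.001, -0.002, -1.0]]
force: [-0.3, -0.0, -0.8]
opening: 0.0406
grip_force: 62.8
```

>>> play_rows:
  commands:
    - [0.03,0,0,0.02,0]
    - [0.03,0,0,0.03,0]
    - [0.03,0,0,0.02,0]
    - [0.03,0,0,0.01,0]
    - [0.03,0,0,0,0]
    - [0.03,0,0,0,0]

```text
t: 22.45
eef_pos: [0.5291, -0.3159, 0.0403]
ee_rot: [[0.099, 0.995, 0.0], [0.995, -0.099, -0.0], [-0.0, 0.0, -1.0]]
force: [0.6, -0.7, -0.7]
opening: 0.0408
grip_force: 62.7
```

Run:
```python
from h import *
delta(.528,-.3165,.0055,84.3)
S=camera('scene'); cv2.imwrite('pics/g.png',cv2.resize(S['pixels'][120:270,70:220],None,fx=4,fy=4))
```

```text
tool shift mm [-0.7 -1.1 34.8] yaw now 84.31 roll 0.014343724833111082
```

View pics/g.png

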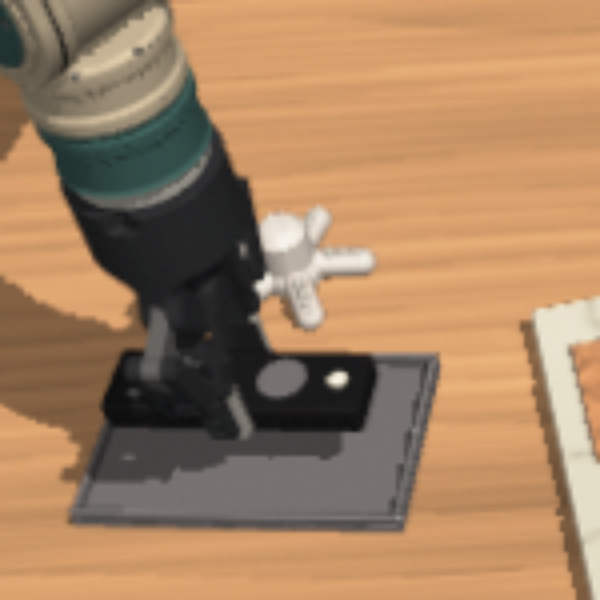

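The remote is aligned above the dish, and its image spans (105–375, 350–430). I'll lower it.

>>> play_rows:
  commands:
    - [0.03,0,0,0.015,0]
    - [0.03,0,0,0.01,0]
    - [0.03,0,0,0.004,0]
    - [0.03,0,0,0.003,0]
    - [0.03,0,0,0.001,0]
    - [0.03,0,0,0,0]
    - [0.03,0,0,0,0]

```text
t: 23.2
eef_pos: [0.5289, -0.3166, 0.0072]
ee_rot: [[0.1, 0.995, 0.001], [0.995, -0.1, -0.0], [-0.0, 0.001, -1.0]]
force: [-0.0, -0.6, -1.9]
opening: 0.0408
grip_force: 62.7
```

>>> play_rows:
  commands:
    - [0.03,0,0,0.001,0]
    - [0.03,0,0,0.0007,0]
    - [0.03,0,0,0,0]
    - [0.03,0,0,0,0]

```text
t: 23.6
eef_pos: [0.5288, -0.3166, 0.0054]
ee_rot: [[0.1, 0.995, 0.0], [0.995, -0.1, -0.0], [-0.0, 0.0, -1.0]]
force: [0.6, -0.0, -0.1]
opening: 0.0408
grip_force: 62.7
```

>>> play_rows:
  commands:
    - [0.048,0,0,0,0]
    - [0.058,0,0,0,0]
    - [0.058,0,0,0,0]
    - [0.058,0,0,-0.01,0]
    - [0.058,0,0,-0.02,0]
    - [0.058,0,0,-0.03,0]
    - [0.058,0,0,-0.03,0]
    - [0.058,0,0,0,0]
    - [0.058,0,0,0,0]

```text
t: 24.5
eef_pos: [0.5294, -0.317, 0.0969]
ee_rot: [[0.1, 0.995, 0.002], [0.995, -0.1, -0.002], [-0.002, 0.003, -1.0]]
force: [-0.7, 0.4, -0.1]
opening: 0.0578
grip_force: 0.0
```

Run:
```python
from h import *
delta(.4042,-.3137,.0215,84.3)
```

```text
tool shift mm [  -9.1 -125.1   75. ] yaw now 84.26 roll -0.035350484977414
```

>>> play_rows:
  commands:
    - [0.065,-0.001,-0.02,0,0]
    - [0.065,-0.002,-0.04,0,0]
    - [0.065,-0.003,-0.04,0,0]
    - [0.065,-0.002,-0.02,0,0]
    - [0.065,-0.001,-0.005,0.01,0]
    - [0.065,0,0,0.015,0]
    - [0.065,0,0,0,0]
    - [0.065,0,0,0,0]

```text
t: 25.3
eef_pos: [0.4032, -0.3123, 0.0692]
ee_rot: [[0.1, 0.995, -0.001], [0.995, -0.1, 0.002], [0.001, -0.001, -1.0]]
force: [0.5, 0.1, 0.0]
opening: 0.0649
grip_force: 0.0
```

Run:
```python
from h import *
delta(.4042,-.3137,.0215,84.3)
S=camera('scene');T=camera('top')
h=cv2.cvtColor(T['pixels'],cv2.COLOR_BGR2HSV)
m=min(blobs((h[...,1]<100)&(h[...,2]<60),200),key=lambda b:np.hypot(*(b[1]-(420,210)))); print('remote in dish',m[0],m[1],rect(T,m[3],.024))
cv2.imwrite('pics/i.png',np.hstack([cv2.resize(S['pixels'][120:270,70:220],None,fx=2.6,fy=2.6),cv2.resize(T['pixels'][160:310,340:490],None,fx=2.6,fy=2.6)]))
```

```text
tool shift mm [-1.3  1.2 47.7] yaw now 84.28 roll -0.017495040631558822
remote in dish 898 [421.9 209. ] [ 527.1 -313.5  142.4   44.7   83.8]
```

View pics/i.png

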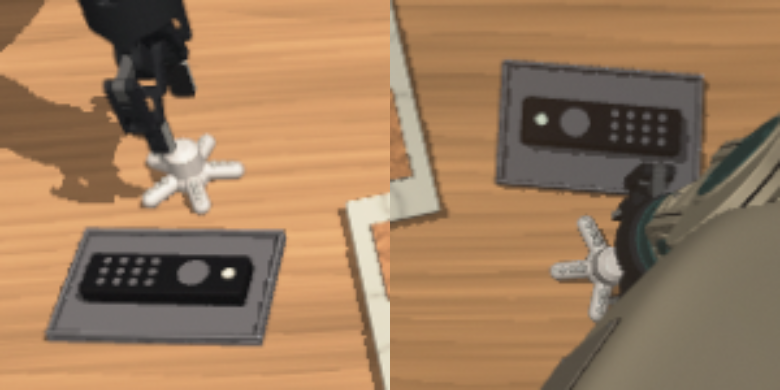

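The remote lies flat, face up, in the middle of the dish. The finger tip is at (168,148) and the boss at (181,152), so I'll check the lateral alignment by projection.

Run:
```python
from h import *
S=camera('scene');s=state();R=s['ee_rot']
f=s['eef_pos']+R[:,1]*.0325-R[:,2]*.006
for p in(f,np.array([.4042,-.3137,.047])):
    q=cv2.projectPoints(p[None],cv2.Rodrigues(S['view'][:3,:3])[0],S['view'][:3,3],S['intrinsics'],np.array(S['dist_coeffs']))[0].ravel(); print((q-[70,120])*2.6)
h=cv2.cvtColor(S['pixels'],cv2.COLOR_BGR2HSV)
print(h[120+135//2:120+165//2,140,2])
```

```text
[164.17865551 146.50979517]
[181.74210499 143.9805896 ]
[168 165 196 216 200 156 139 133 129 198 167 187 206 217 226]
```

>>> play_rows:
  commands:
    - [0.065,-0.003,0.001,0.012,0]
    - [0.065,0,0,0.015,0]
    - [0.065,0,0,0.012,0]
    - [0.065,0,0,0.008,0]
    - [0.065,0,0,0,0]
    - [0.065,0,0,0,0]

```text
t: 26.05
eef_pos: [0.404, -0.3159, 0.023]
ee_rot: [[0.1, 0.995, -0.0], [0.995, -0.1, 0.0], [0.0, -0.0, -1.0]]
force: [-0.1, 0.8, -0.1]
opening: 0.0653
grip_force: 0.0
```

>>> play_rows:
  commands:
    - [0.02,0,0,0,0]
    - [0.02,0,0,0,0]
    - [0.02,0,0,0,0]
    - [0.02,0,0,0,0]
    - [0.02,0,0,0,0]
    - [0.02,0,0,0,0]
    - [0.02,0,0,0,0]
    - [0.02,0,0,0,0]

```text
t: 26.85
eef_pos: [0.4049, -0.3166, 0.0241]
ee_rot: [[0.1, 0.995, 0.002], [0.995, -0.1, -0.001], [-0.001, 0.002, -1.0]]
force: [-0.0, 1.0, 5.3]
opening: 0.0294
grip_force: 59.5
```

Run:
```python
from h import *
S=camera('scene'); cv2.imwrite('pics/j.png',cv2.resize(S['pixels'][130:230,90:190],None,fx=5,fy=5))
```

```text
(no output)
```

View pics/j.png

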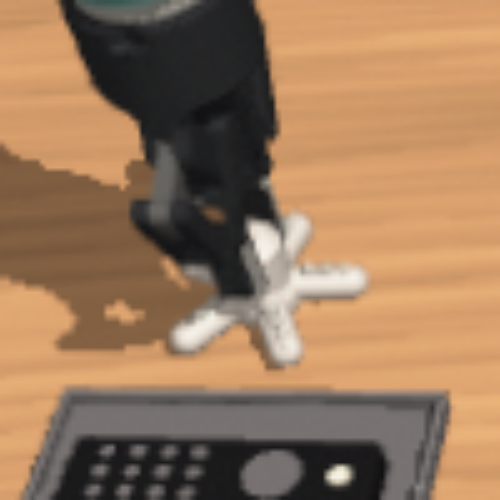

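The finger's outer face shows at about (233,270) and the boss at about (251,235). That matches a centred grasp once the 30 mm of depth between them is allowed for. I'll lift and check that it holds.

>>> play_rows:
  commands:
    - [0.02,0,0,-0.01,0]
    - [0.02,0,0,-0.02,0]
    - [0.02,0,0,-0.03,0]
    - [0.02,0,0,-0.02,0]
    - [0.02,0,0,-0.01,0]
    - [0.02,0,0,0,0]
    - [0.02,0,0,0,0]

```text
t: 27.6
eef_pos: [0.4032, -0.3152, 0.1122]
ee_rot: [[0.1, 0.995, -0.001], [0.995, -0.1, 0.001], [0.001, -0.002, -1.0]]
force: [-0.6, 1.5, -2.5]
opening: 0.0295
grip_force: 60.0
```

Run:
```python
from h import *
delta(.611,-.027,.12,84.3); print(state()['opening'],state()['force'])
S=camera('scene'); cv2.imwrite('/tmp/k.png',S['pixels'])
```

```text
tool shift mm [307.6 177.9  -7.7] yaw now 84.26 roll -0.0367625715080635
0.029491635299189252 [-0.59298241  1.53349269 -2.45099702]
```

>>> play_rows:
  commands:
    - [0.02,0.02,0.012,-0.005,0]
    - [0.02,0.035,0.02,0,0]
    - [0.02,0.04,0.023,0,0]
    - [0.02,0.04,0.023,0,0]
    - [0.02,0.04,0.023,0,0]
    - [0.02,0.04,0.023,0,0]
    - [0.02,0.04,0.023,0,0]
    - [0.02,0.03,0.018,0,0]
    - [0.02,0.015,0.009,0,0]
    - [0.02,0.008,0.004,0,0]

```text
t: 28.65
eef_pos: [0.6116, -0.0259, 0.1165]
ee_rot: [[0.098, 0.995, -0.003], [0.995, -0.098, 0.0], [-0.0, -0.003, -1.0]]
force: [0.1, -0.5, -1.9]
opening: 0.0294
grip_force: 60.0
```

>>> play_rows:
  commands:
    - [0.02,0,0,0,0]
    - [0.02,0,0,0.025,0]
    - [0.02,0,0,0.025,0]
    - [0.02,0,0,0.01,0]
    - [0.02,0,0,0,0]
    - [0.02,0,0,0,0]

```text
t: 29.25
eef_pos: [0.6118, -0.0281, 0.0587]
ee_rot: [[0.101, 0.995, 0.0], [0.995, -0.101, -0.0], [-0.0, 0.0, -1.0]]
force: [0.7, 0.7, -1.6]
opening: 0.029
grip_force: 60.0
```

Run:
```python
from h import *
delta(.611,-.027,.044,84.3)
S=camera('scene'); cv2.imwrite('pics/k.png',cv2.resize(S['pixels'][140:290,200:350],None,fx=4,fy=4))
```

```text
tool shift mm [ 1.  -1.  14.7] yaw now 84.2 roll -0.10275808261258135
```

View pics/k.png

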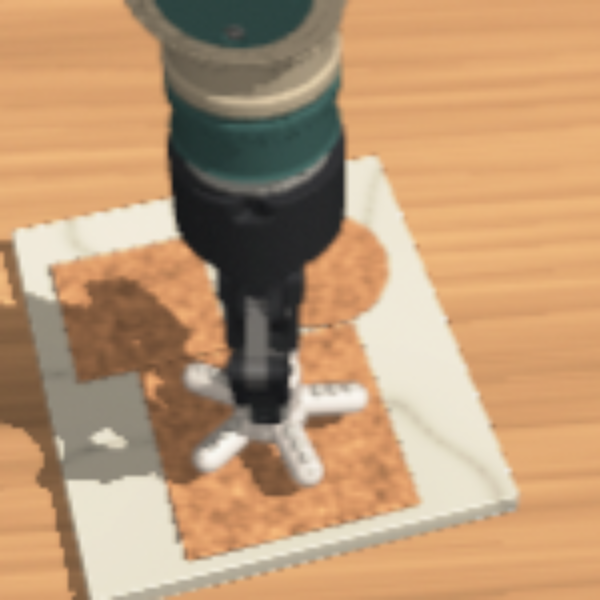

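The starfish is over the tile and level, about 15 mm above it. I'll lower it.

>>> play_rows:
  commands:
    - [0.02,0.001,-0.001,0.008,0]
    - [0.02,0,0,0.004,0]
    - [0.02,0,0,0.002,0]
    - [0.02,0,0,0.001,0]
    - [0.02,0,0,0,0]
    - [0.02,0,0,0,0]

```text
t: 29.9
eef_pos: [0.6112, -0.0261, 0.0433]
ee_rot: [[0.1, 0.995, 0.0], [0.995, -0.1, -0.0], [-0.0, 0.0, -1.0]]
force: [-0.2, -1.3, -1.4]
opening: 0.0293
grip_force: 60.1
```

>>> play_rows:
  commands:
    - [0.02,0,0,0.0007,0]
    - [0.02,0,0,0,0]
    - [0.02,0,0,0,0]
    - [0.045,0,0,0,0]
    - [0.06,0,0,0,0]
    - [0.06,0,0,0,0]
    - [0.06,0,0,-0.01,0]
    - [0.06,0,0,-0.03,0]
    - [0.06,0,0,-0.04,0]
    - [0.085,0,0,-0.04,0]

```text
t: 30.9
eef_pos: [0.6106, -0.0261, 0.1638]
ee_rot: [[0.1, 0.995, -0.001], [0.995, -0.1, 0.0], [0.0, -0.001, -1.0]]
force: [1.5, -0.1, 0.9]
opening: 0.0725
grip_force: 0.0
```

>>> play_rows:
  commands:
    - [0.085,0,0,-0.04,-8.3]
    - [0.085,0,0,-0.03,-8.3]
    - [0.085,0,0,0,0]
    - [0.085,0,0,0,0]

```text
t: 31.3
eef_pos: [0.6117, -0.0263, 0.234]
ee_rot: [[-0.187, 0.982, 0.003], [0.982, 0.187, -0.0], [-0.001, 0.003, -1.0]]
force: [0.1, 0.3, -0.4]
opening: 0.0852
grip_force: 0.0
```

Run:
```python
from h import *
delta(.572,.3325,.23,101.2)
```

```text
tool shift mm [359.9  28.2   3.7] yaw now 100.8 roll -0.4012153628172541
```

>>> play_rows:
  commands:
    - [0.085,0.025,0.002,0,0]
    - [0.085,0.04,0.003,0,0]
    - [0.085,0.045,0.004,0,0]
    - [0.085,0.045,0.004,0,0]
    - [0.085,0.045,0.004,0,0]
    - [0.085,0.045,0.004,0,0]
    - [0.085,0.045,0.003,0,0]
    - [0.085,0.035,0.002,0,0]
    - [0.085,0.023,0.001,0,0]
    - [0.085,0.01,0.001,0,0]

```text
t: 32.3
eef_pos: [0.5691, 0.3323, 0.23]
ee_rot: [[-0.19, 0.982, -0.004], [0.982, 0.19, -0.001], [-0.001, -0.004, -1.0]]
force: [0.2, -0.3, 0.5]
opening: 0.0851
grip_force: 0.0
```

>>> play_rows:
  commands:
    - [0.085,0,0,0,0]
    - [0.085,0,0,0,0]

```text
t: 32.5
eef_pos: [0.5707, 0.3296, 0.2314]
ee_rot: [[-0.188, 0.982, -0.002], [0.982, 0.188, -0.001], [-0.001, -0.002, -1.0]]
force: [0.6, -0.1, -0.1]
opening: 0.0849
grip_force: 0.0
```

Run:
```python
from h import *
delta(.572,.331,.096,101.2)
S=camera('scene');T=camera('top')
cv2.imwrite('pics/l.png',np.hstack([cv2.resize(S['pixels'][185:285,205:325],None,fx=3.3,fy=5),cv2.resize(T['pixels'][140:240,240:360],None,fx=3.3,fy=5)]))
h=cv2.cvtColor(T['pixels'],cv2.COLOR_BGR2HSV);m=(h[...,1]<60)&(h[...,2]>85);r=np.zeros_like(m);r[150:205,272:325]=1
print([(b[0],b[1],b[2]) for b in blobs(m&r,40)])
```

```text
tool shift mm [  1.3   1.8 135.4] yaw now 100.82 roll -0.38488658602156534
[(np.int32(586), array([296.4, 174.6]), array([276, 156,  39,  39], dtype=int32)), (np.int32(133), array([321.8, 160.6]), array([317, 150,   8,  31], dtype=int32)), (np.int32(62), array([297.7, 202.7]), array([285, 200,  21,   5], dtype=int32)), (np.int32(61), array([273.2, 196.5]), array([272, 183,   5,  22], dtype=int32)), (np.int32(54), array([283.8, 152.1]), array([272, 150,  27,   6], dtype=int32))]
```

View pics/l.png

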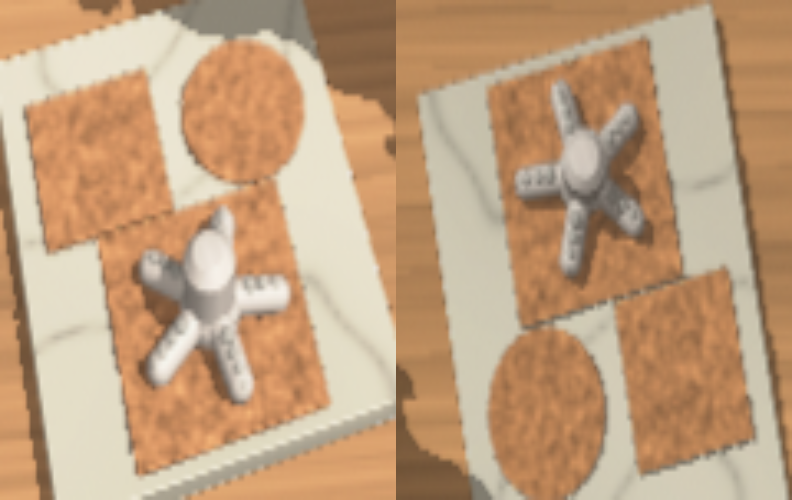

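In both views the starfish sits in the middle of the tile, within about 2 mm (star-tip mean (584,176) against tile centre (586,182) in the top half). Now the candlestick.

>>> play_rows:
  commands:
    - [0.085,0,0.002,0.02,0]
    - [0.085,0,0,0.03,0]
    - [0.085,0,0,0.03,0]
    - [0.085,0,0,0.03,0]
    - [0.085,0,0,0.018,0]
    - [0.085,0,0,0.007,0]
    - [0.085,0,0,0,0]

```text
t: 33.3
eef_pos: [0.5725, 0.3297, 0.0965]
ee_rot: [[-0.187, 0.982, -0.002], [0.982, 0.187, -0.001], [-0.001, -0.002, -1.0]]
force: [0.5, 0.5, 0.3]
opening: 0.085
grip_force: 0.0
```

>>> play_rows:
  commands:
    - [0.04,0,0,0,0]
    - [0.04,0,0,0,0]
    - [0.04,0,0,0,0]
    - [0.04,0,0,0,0]
    - [0.04,0,0,0,0]
    - [0.04,0,0,0,0]
    - [0.04,0,0,0,0]

```text
t: 34.0
eef_pos: [0.5734, 0.3315, 0.0994]
ee_rot: [[-0.189, 0.982, 0.002], [0.982, 0.189, 0.001], [0.0, 0.002, -1.0]]
force: [-2.0, -1.0, 4.7]
opening: 0.0462
grip_force: 60.2
```

>>> play_rows:
  commands:
    - [0.04,0,0,-0.01,0]
    - [0.04,0,0,-0.02,0]
    - [0.04,0,0,-0.03,0]
    - [0.04,0,0,-0.03,0]
    - [0.04,0,0,-0.03,0]
    - [0.04,0,0,-0.01,0]
    - [0.04,0,0,0,0]

```text
t: 34.7
eef_pos: [0.5741, 0.3316, 0.2293]
ee_rot: [[-0.189, 0.982, 0.004], [0.982, 0.189, 0.002], [0.001, 0.004, -1.0]]
force: [0.3, 0.5, -4.6]
opening: 0.0463
grip_force: 61.7
```

Run:
```python
from h import *
delta(.5015,.003,.21,101.2);print(state()['force'])
```

```text
tool shift mm [-309.  -133.3   18.5] yaw now 100.87 roll -0.33372500597783983
[ 0.33236057  0.47761708 -4.64453333]
```

>>> play_rows:
  commands:
    - [0.04,-0.015,-0.006,0,0]
    - [0.04,-0.03,-0.013,0,0]
    - [0.04,-0.04,-0.017,0,0]
    - [0.04,-0.04,-0.017,0,0]
    - [0.04,-0.04,-0.018,0,0]
    - [0.04,-0.04,-0.018,0,0]
    - [0.04,-0.04,-0.017,0,0]
    - [0.04,-0.03,-0.013,0,0]
    - [0.04,-0.02,-0.009,0,0]
    - [0.04,-0.014,-0.005,0,0]

```text
t: 35.7
eef_pos: [0.4978, 0.0008, 0.2251]
ee_rot: [[-0.186, 0.982, -0.005], [0.982, 0.186, 0.0], [0.001, -0.005, -1.0]]
force: [0.4, 0.8, -3.9]
opening: 0.0465
grip_force: 62.0
```

>>> play_rows:
  commands:
    - [0.04,0,0,0,0]
    - [0.04,0,0,0.03,0]
    - [0.04,0,0,0.03,0]
    - [0.04,0,0,0.03,0]
    - [0.04,0,0,0.012,0]
    - [0.04,0,0,0.005,0]
    - [0.04,0,0,0,0]
    - [0.04,0,0,0,0]

```text
t: 36.5
eef_pos: [0.502, 0.0026, 0.1218]
ee_rot: [[-0.189, 0.982, 0.003], [0.982, 0.189, -0.0], [-0.001, 0.003, -1.0]]
force: [0.2, -0.3, -3.8]
opening: 0.0458
grip_force: 62.2
```

Run:
```python
from h import *
delta(.5015,.003,.1134,101.2)
S=camera('scene')
cv2.imwrite('pics/m.png',cv2.resize(S['pixels'][100:250,220:340],None,fx=5,fy=4))
```

```text
tool shift mm [ 0.5 -0.5  8.4] yaw now 100.89 roll -0.31199199891358376
```

View pics/m.png

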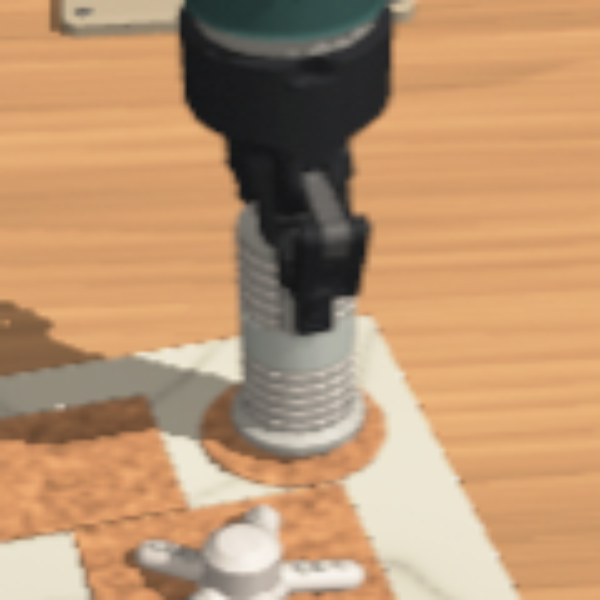

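The foot is centred at x≈299 and the coaster at x≈294 in the crop, so the candlestick is about 2 mm too far to +y. I'll correct that and lower. I have also already viewed 16 pictures against the limit of 14, so from here I use numbers only.

>>> play_rows:
  commands:
    - [0.04,-0.002,0,0.004,0]
    - [0.04,0,0,0.003,0]
    - [0.04,0,0,0.001,0]
    - [0.04,0,0,0,0]
    - [0.04,0,0,0,0]

```text
t: 37.05
eef_pos: [0.5015, 0.0003, 0.1133]
ee_rot: [[-0.188, 0.982, 0.001], [0.982, 0.188, -0.0], [-0.001, 0.001, -1.0]]
force: [-2.1, -0.4, 4.2]
opening: 0.0466
grip_force: 62.5
```

```bash
cat > chk.py <<'E'
from h import *
S=camera('scene'); h=cv2.cvtColor(S['pixels'],cv2.COLOR_BGR2HSV)
ck=((h[...,0]<16)&(h[...,1]>90)&(h[...,2]>50)).astype(int)
import sys
u0,v0,u1,v1=map(int,sys.argv[1:5])
for v in range(v0,v1): print(v,''.join('#' if k else '.' for k in ck[v,u0:u1]))
E
python3 chk.py 256 190 304 226
```

```text
190 ...........................................#####
191 ............................................####
192 ............................................####
193 .............................................###
194 .............................................###
195 .............................................###
196 ..................................#...........##
197 ..........#.......................##..........##
198 .........##.......................###..........#
199 ........###........................###..........
200 .......###.........................####.........
201 ......####..........................####........
202 .....####...........................####........
203 .....####...........................####........
204 .....####...........................#####.......
205 .....####...........................#####.......
206 ....#####...........................#####.......
207 ....#####...........................#####.......
208 ....######..........................#####.......
209 ....######.........................######.......
210 ....#######........................######.......
211 .....######.......................######........
212 .....#######.....................#######........
213 ......#######...................#######.........
214 ......#########...............#########.........
215 .......###########..........##########..........
216 ........#############################...........
217 .........###########################............
218 ...........#######################..............
219 .............####################...............
220 ...............################.................
221 ...................#############................
222 .......................##########...............
223 #...................#############...............
224 #...............##################..............
225 #..........#######################..............
```

Run:
```python
from h import *
S=camera('scene')
print(np.round(plane(S,[(278.8,215.2),(277.5,220.6)],.019)*1e3,1))
print(np.round(plane(S,[(259.7,208),(266,208.5),(291,208.5),(297.2,208)],.019)*1e3,1))
```

```text
[[ 5.267e+02  2.000e-01  1.900e+01]
 [ 5.416e+02 -3.700e+00  1.900e+01]]
[[502.6 -40.6  19. ]
 [505.2 -26.7  19. ]
 [509.8  28.5  19. ]
 [509.5  42.4  19. ]]
```

>>> play_rows:
  commands:
    - [0.04,0,0,-0.003,0]
    - [0.04,0,0.002,0,0]
    - [0.04,0,0,0.003,0]
    - [0.04,0,0,0,0]
    - [0.04,0,0,0,0]

```text
t: 37.65
eef_pos: [0.5034, 0.001, 0.1133]
ee_rot: [[-0.189, 0.982, 0.001], [0.982, 0.189, -0.0], [-0.0, 0.001, -1.0]]
force: [-2.9, -0.2, 4.8]
opening: 0.0462
grip_force: 63.2
```

```bash
python3 chk.py 270 210 290 224;python3 -c "
from h import *
delta(.456,.339,.23,101.2)"
```

```text
210 ....................
211 ....................
212 ....................
213 ...................#
214 #.................##
215 ###.............####
216 ######.......#######
217 ####################
218 ####################
219 ###################.
220 .################...
221 .....#############..
222 ..........#########.
223 ......#############.
tool shift mm [ 340.9   17.3 -116.7] yaw now 100.87 roll -0.32883179175252053
```

>>> play_rows:
  commands:
    - [0.055,0,0,0,0]
    - [0.055,0,0,0,0]
    - [0.085,0,0,0,0]
    - [0.085,0,0,0,0]
    - [0.085,0,0,0,0]
    - [0.085,0,0,-0.02,0]
    - [0.085,0,0,-0.03,0]
    - [0.085,0,0,-0.04,0]
    - [0.085,0,0,-0.03,0]
    - [0.085,0,0,0,0]

```text
t: 38.7
eef_pos: [0.5065, 0.0005, 0.2377]
ee_rot: [[-0.189, 0.982, 0.01], [0.982, 0.189, -0.001], [-0.003, 0.01, -1.0]]
force: [0.7, 1.2, 1.3]
opening: 0.0852
grip_force: 0.0
```

>>> play_rows:
  commands:
    - [0.085,0.02,0.001,0,0]
    - [0.085,0.04,0.002,0,0]
    - [0.085,0.045,0.002,0,0]
    - [0.085,0.045,0.002,0,0]
    - [0.085,0.045,0.002,0,0]
    - [0.085,0.045,0.002,0,0]
    - [0.085,0.045,0.002,0,0]
    - [0.085,0.035,0.002,0,0]
    - [0.085,0.02,0.001,0,0]
    - [0.085,0,0,0,0]

```text
t: 39.7
eef_pos: [0.4536, 0.34, 0.2312]
ee_rot: [[-0.192, 0.981, -0.001], [0.981, 0.192, -0.0], [0.0, -0.001, -1.0]]
force: [0.2, -0.4, -0.5]
opening: 0.085
grip_force: 0.0
```

```bash
python3 chk.py 210 184 304 224;python3 -c "
from h import *
delta(.456,.3405,.092,101.2)"
```

```text
184 ########################################################...............................#######
185 ###################################################....................................#######
186 ##############################################..........................................######
187 ##########################################..............................................######
188 #####################################...................................................######
189 #################################........................................................#####
190 ############################.............................................................#####
191 ######################....................................................................####
192 #################.........................................................................####
193 #############..............................................................................###
194 ########...................................................................................###
195 ###....
[... 2233 characters left out ...]
####################............
218 .....########################################............#######################..............
219 ......#######################################..............####################...............
220 ......########################################...............################.................
221 ......########################################...................#############................
222 ......########################################.......................##########...............
223 .......########################################..................##############...............
tool shift mm [  1.7   2.8 139.3] yaw now 101.0 roll -0.20447046678867764
```

>>> play_rows:
  commands:
    - [0.085,0.001,0.002,0.02,0]
    - [0.085,0,0,0.03,0]
    - [0.085,0,0,0.03,0]
    - [0.085,0,0,0.03,0]
    - [0.085,0,0,0.02,0]
    - [0.085,0,0,0.006,0]
    - [0.085,0,0,0,0]

```text
t: 40.45
eef_pos: [0.4556, 0.3377, 0.0954]
ee_rot: [[-0.187, 0.982, -0.002], [0.982, 0.187, -0.002], [-0.001, -0.003, -1.0]]
force: [-0.2, -0.4, 0.5]
opening: 0.0851
grip_force: 0.0
```

>>> play_rows:
  commands:
    - [0.02,0,0,0,0]
    - [0.02,0,0,0,0]
    - [0.02,0,0,0,0]
    - [0.02,0,0,0,0]
    - [0.02,0,0,0,0]
    - [0.02,0,0,0,0]
    - [0.02,0,0,0,0]
    - [0.02,0,0,0,0]
    - [0.02,0,0,0,0]

```text
t: 41.35
eef_pos: [0.4566, 0.3396, 0.0977]
ee_rot: [[-0.189, 0.982, 0.001], [0.982, 0.189, 0.001], [0.0, 0.001, -1.0]]
force: [-2.6, -0.3, 5.8]
opening: 0.0314
grip_force: 58.0
```

>>> play_rows:
  commands:
    - [0.02,0,0,-0.01,0]
    - [0.02,0,0,-0.02,0]
    - [0.02,0,0,-0.03,0]
    - [0.02,0,0,-0.03,0]
    - [0.02,0,0,-0.03,0]
    - [0.02,0,0,-0.01,0]
    - [0.02,0,0,0,0]

```text
t: 42.05
eef_pos: [0.4573, 0.3398, 0.228]
ee_rot: [[-0.189, 0.982, 0.003], [0.982, 0.189, 0.002], [0.001, 0.003, -1.0]]
force: [0.2, 0.2, -4.2]
opening: 0.0316
grip_force: 59.0
```

Run:
```python
from h import *
delta(.5215,-.0975,.1065,101.2);print(state()['force'])
```

```text
tool shift mm [-441.7  -19.8  120.9] yaw now 100.87 roll -0.3304785498491185
[ 0.17741056  0.22146097 -4.21766011]
```

The straight carry would cross over the candlestick, so I'll lift another 70 mm first to clear it.

>>> play_rows:
  commands:
    - [0.02,0,0,-0.015,0]
    - [0.02,0,0,-0.03,0]
    - [0.02,0,0,-0.025,0]
    - [0.02,0,0,0,0]

```text
t: 42.45
eef_pos: [0.4576, 0.34, 0.298]
ee_rot: [[-0.189, 0.982, 0.003], [0.982, 0.189, 0.002], [0.001, 0.004, -1.0]]
force: [1.3, 1.0, -3.3]
opening: 0.0311
grip_force: 59.4
```

>>> play_rows:
  commands:
    - [0.02,-0.02,-0.003,0,0]
    - [0.02,-0.04,-0.005,0,0]
    - [0.02,-0.045,-0.006,0,0]
    - [0.02,-0.045,-0.006,0,0]
    - [0.02,-0.045,-0.006,0,0]

```text
t: 42.95
eef_pos: [0.4658, 0.1411, 0.2929]
ee_rot: [[-0.189, 0.982, -0.005], [0.982, 0.189, -0.001], [-0.0, -0.005, -1.0]]
force: [0.8, -0.4, -4.1]
opening: 0.0313
grip_force: 59.2
```

Run:
```python
from h import *
delta(.5215,-.0975,.298,101.2);print(state()['eef_pos'])
```

```text
tool shift mm [-244.8    9.5   -5.1] yaw now 100.91 roll -0.2904129477730919
[0.46583375 0.14106286 0.29290551]
```

>>> play_rows:
  commands:
    - [0.02,-0.045,0.001,-0.004,0]
    - [0.02,-0.045,0.002,0,0]
    - [0.02,-0.045,0.002,0,0]
    - [0.02,-0.045,0.002,0,0]
    - [0.02,-0.035,0.002,0,0]
    - [0.02,-0.02,0,0,0]
    - [0.02,-0.01,0,0,0]
    - [0.02,0,0,0,0]
    - [0.02,0,0,0,0]

```text
t: 43.85
eef_pos: [0.5217, -0.095, 0.299]
ee_rot: [[-0.189, 0.982, -0.003], [0.982, 0.189, 0.002], [0.002, -0.002, -1.0]]
force: [-0.3, -0.0, -3.3]
opening: 0.0312
grip_force: 59.3
```

Run:
```python
from h import *
delta(.5215,-.0975,.122,101.2);print(state()['eef_pos'])
```

```text
tool shift mm [ -2.8  -0.3 177. ] yaw now 100.89 roll -0.3073672353648931
[ 0.52170514 -0.09502284  0.29900268]
```

>>> play_rows:
  commands:
    - [0.02,-0.003,0,0.02,0]
    - [0.02,0,0,0.035,0]
    - [0.02,0,0,0.035,0]
    - [0.02,0,0,0.035,0]
    - [0.02,0,0,0.03,0]
    - [0.02,0,0,0.015,0]
    - [0.02,0,0,0.006,0]
    - [0.02,0,0,0,0]
    - [0.02,0,0,0,0]

```text
t: 44.75
eef_pos: [0.5241, -0.0987, 0.1256]
ee_rot: [[-0.189, 0.982, 0.002], [0.982, 0.189, -0.001], [-0.001, 0.002, -1.0]]
force: [0.1, -0.6, -3.1]
opening: 0.0312
grip_force: 59.2
```

```bash
python3 chk.py 208 194 262 236; python3 -c "
from h import *
delta(.5215,-.0975,.1117)"
```

```text
194 ###########...........................................
195 #####.................................................
196 ......................................................
197 ......................................................
198 ......................................................
199 ......................................................
200 .........................................#............
201 .........................................#............
202 .........................................#...........#
203 .........................................#...........#
204 .........................................##..........#
205 .........................................##..........#
206 .....####................................###........##
207 .....####................................###........##
208 .....####................................###........##
209 ......####...............................###........##
210 ......####..............................#####.......##
211 ......####..............................#####........#
212 ......#####.......................
[... 732 characters left out ...]
 .........########################################.....
226 .........########################################.....
227 #........#############################################
228 #.........############################################
229 #.........############################################
230 #.........############################################
231 #.........############################################
232 ##.........###########################################
233 ##.........###########.....###########################
234 ##.........######..........###########################
235 ##.........................##############.....#######.
tool shift mm [ 2.  -2.7 14.3] yaw now 100.9 roll None
```

>>> play_rows:
  commands:
    - [0.02,0.001,-0.001,0.006,0]
    - [0.02,0.001,0,0.004,0]
    - [0.02,0,0,0.002,0]
    - [0.02,0,0,0,0]
    - [0.02,0,0,0,0]

```text
t: 45.3
eef_pos: [0.5218, -0.0973, 0.1124]
ee_rot: [[-0.188, 0.982, -0.0], [0.982, 0.188, 0.0], [0.0, -0.0, -1.0]]
force: [-0.9, -0.2, -4.3]
opening: 0.0315
grip_force: 59.4
```

```bash
python3 chk.py 208 200 262 240; python3 -c "
from h import *
delta(.5228,-.0970,.1117)"
```

```text
200 ......................................................
201 ......................................................
202 .....................................................#
203 .....................................................#
204 .....................................................#
205 .........#................................#..........#
206 .....#####................................##........##
207 .....#####................................##........##
208 .....#####................................##........##
209 ......####................................##........##
210 ......#####...............................###.......##
211 ......#####...............................###........#
212 ......#####...............................###........#
213 ......#####...............................###.........
214 .......#####.............................#####........
215 .......#####.............................#####........
216 .......#####.............................#####........
217 ........#####............................######.......
218 ........######....................
[... 612 characters left out ...]
29 #.........############################################
230 #.........############################################
231 #.........############################################
232 ##.........###########################################
233 ##.........###########.....###########################
234 ##.........######..........###########################
235 ##.........................##############.....#######.
236 ##.........................#############........####..
237 ###.........................###########...............
238 ###.........................###########...............
239 ###.........................###########...............
tool shift mm [0.2 0.9 0.8] yaw now 100.86 roll None
```

Run:
```python
from h import *
S=camera('scene')
P=plane(S,[(234.5,226.2),(231.5,232.6),(219.5,234.7),(213,205.6),(255.5,226)],.019)[:,:2]*1e3; print(P.round(1))
b=np.array([.981,.194]); print('foot front along x',P[0]@b,'square front',P[1]@b,P[2]@b)
```

```text
[[ 549.4  -96.8]
 [ 566.1 -103.2]
 [ 569.7 -128.6]
 [ 486.9 -144.7]
 [ 552.5  -51.8]]
foot front along x 520.1968499362307 square front 535.3438772403947 533.890107362918
```

>>> play_rows:
  commands:
    - [0.02,0,0.0015,0,0]
    - [0.02,0,0,0.001,0]
    - [0.02,0,0,0.0005,0]
    - [0.02,0,0,0,0]
    - [0.02,0,0,0,0]

```text
t: 45.9
eef_pos: [0.5238, -0.0972, 0.1117]
ee_rot: [[-0.188, 0.982, 0.001], [0.982, 0.188, -0.0], [-0.001, 0.001, -1.0]]
force: [-1.0, -0.4, 2.9]
opening: 0.0314
grip_force: 59.9
```

Contact. I'll release, retreat straight up, swing clear and verify by numbers.

>>> play_rows:
  commands:
    - [0.045,0,0,0,0]
    - [0.045,0,0,0,0]
    - [0.085,0,0,0,0]
    - [0.085,0,0,0,0]
    - [0.085,0,0,0,0]
    - [0.085,0,0,-0.02,0]
    - [0.085,0,0,-0.03,0]
    - [0.085,0,0,-0.04,0]
    - [0.085,0,0,-0.04,0]
    - [0.085,0,0,0,0]

```text
t: 46.9
eef_pos: [0.5274, -0.0982, 0.2476]
ee_rot: [[-0.189, 0.982, 0.012], [0.982, 0.189, -0.004], [-0.006, 0.011, -1.0]]
force: [0.9, -0.6, 0.9]
opening: 0.0852
grip_force: 0.0
```

>>> play_rows:
  commands:
    - [0.085,-0.02,-0.01,0,0]
    - [0.085,-0.04,-0.01,0,0]
    - [0.085,-0.04,-0.01,0,0]
    - [0.085,-0.04,-0.01,0,0]
    - [0.085,-0.04,-0.01,0,0]
    - [0.085,-0.04,0,0,0]
    - [0.085,-0.03,0,0,0]
    - [0.085,-0.01,0,0,0]
    - [0.085,0,0,0,0]

```text
t: 47.8
eef_pos: [0.523, -0.3626, 0.2399]
ee_rot: [[-0.187, 0.982, -0.001], [0.982, 0.187, 0.001], [0.001, -0.001, -1.0]]
force: [-0.1, 0.5, -0.2]
opening: 0.0851
grip_force: 0.0
```

```bash
python3 chk.py 208 200 304 238
python3 - <<'E'
from h import *
T=camera('top'); h=cv2.cvtColor(T['pixels'],cv2.COLOR_BGR2HSV)
ck=((h[...,0]<16)&(h[...,1]>100)&(h[...,2]>50)).astype(int)
for v in range(192,244): print(v,''.join('#' if k else '.' for k in ck[v,262:354]))
m=(h[...,1]<60)&(h[...,2]>85);r=np.zeros_like(m);r[150:200,275:322]=1
print([(b[0],b[1],b[2]) for b in blobs(m&r,200)])
m=min(blobs((h[...,1]<100)&(h[...,2]<60),200),key=lambda b:np.hypot(*(b[1]-(420,210)))); print('remote',m[0],rect(T,m[3],.024))
E
```

```text
200 .......................................................####........................####.........
201 ......................................................####..........................####........
202 .....................................................#####..........................####........
203 .....................................................#####...........................###........
204 ..........................................#..........####............................####.......
205 .........#................................#..........####............................####.......
206 .....#####................................##........#####............................####.......
207 .....#####................................##........######..........................#####.......
208 .....#####................................##........######..........................#####.......
209 ......####................................##........######..........................#####.......
210 ......####................................###.......######..........................##
[... 7212 characters left out ...]
........###############.............................................................
239 #..................##########...............................................................
240 #...........................................................................................
241 #...........................................................................................
242 #...........................................................................................
243 ##.......................................................................................###
[(np.int32(582), array([296.4, 174.6]), array([276, 156,  39,  39], dtype=int32))]
remote 899 [ 527.1 -313.5  142.4   44.7   83.8]
```

Both views show the ornaments centred on their coasters to within about 1–2 mm. The starfish and remote haven't moved, and the gripper is clear. Handing in.

```bash
python3 -c "
from cell import *
print(sign_off())"
```

```text
the job is handed in; nothing more can be done
None
```

The job is done and handed in at about 48 s: the remote lies face up in the dish, the starfish is on the tile, and both ornaments are back on their coasters, all centred to about 1–2 mm and never tipped. However, I viewed 16 pictures, two over the limit of 14.

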